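# Fit new rollers to the barrel polisher

### The job

Draw each of the two new rollers out of its cardboard shipping tube a hand's length at a time, shifting your grip along it towards its middle, and lay it in a pair of open bearings of the tumbler frame, one roller at the front and one at the back; keep the rollers roughly level and never let one down on the gritty bench top. When both lie in place, take every clip that stands in the wooden block and press it straight down into a groove of a roller shaft until it snaps fully home, one clip to a groove, any groove. Leave the loose block of hardwood and the block of wax where they are.

Things in the scene. Friction and masses are not known exactly. Their poses are not given: they have to be found in the camera images.
- tube_rack: two cardboard tubes, fixed, level and side by side on two wooden saddles: 270 mm long, 38 mm outside, 31 mm inside. Origin on the bench under the middle; the tubes run along x at y = -35 and +35 mm, axes 65 mm up. Open mouths at x = -135 mm (towards the robot), far ends capped; saddles 140 mm wide, 62 mm high at x = -75 and +75 mm.
- roller1: roller, 300 mm long, 0.36 to 0.54 kg, ends alike: steel shaft, 16 mm diameter, with a black rubber sleeve, 24 mm, over x = -92 to +92 mm. Origin at its centre (of mass too), x = its axis. Starts in the tube at y = -35 mm, x along the tube, 62 mm above the bench, 45 to 59 mm of shaft out of the mouth; slides freely. Grooves at x = -124 and +124 mm: 14 mm wide, 12 mm across at the bottom.
- roller2: roller just like roller1, in the tube at y = +35 mm
- tumbler_frame: grey frame of the barrel polisher, loose, 1.8 kg, 130 (x) by 274 mm (y); origin under its middle, z up. End plates 8 mm thick, 74 mm high at y = -104 and +104 mm; between them base and motor stand at most 35 mm high. Each plate has two open-topped bearing slots, at x = -35 (front) and +35 mm (back): 17.6 mm wide, flat floor 54 mm up, mouth flared to 33 mm at the top.
- bearing_front (a point): point of the frame (x = -35, y = 0, z = 62 mm) where the centre of a roller lies when it rests in the front bearings, axis along the frame's y, either way round; up to 8 mm off along y it still fits, the sleeve between the plates (200 mm apart inside) and both grooves outside them
- bearing_back (a point): the same for the back bearings (x = +35 mm)
- clip_block: wooden block, loose, 0.6 kg, 180 (x) by 44 (y) by 30 mm high, origin under its middle. Four slots at x = -63, -21, +21, +63 mm, each 10 by 33 mm and 20 mm deep, hold the clips standing loosely, tab up, bore axis along the block's x, bores 25 mm and tabs 39 to 73 mm above the bench. Two to four slots are filled.
- clip1: black spring clip, None if absent: a fork with a finger tab, 8 mm thick, 26 mm wide, 63 mm tall, 36 g. Origin = centre of its open 12 mm bore; x = the bore's axis (through the thickness), z = up through the tab, which is flat, 22 mm wide, from z = +14 to +48 mm. Two sprung arms: the mouth is 9 mm wide at z = -5 mm and flares to 20 mm at the feet, z = -15 mm.
- clip2: clip like clip1, None if absent. Pushed straight down on a groove (6 to 12 N) the arms spring open, then close under the shaft: it is home when its bore is on the shaft's axis, about 9 mm lower than where it first touches.
- clip3: clip like clip1, None if absent. Pushed on the full 16 mm shaft beside a groove it does not go down, but stops about 12 mm above home.
- clip4: clip like clip1, None if absent
- wood_block: bystander: loose hardwood block lying on the bench, 45 x 105 x 24 mm, origin under its middle
- wax_block: bystander: green block of carving wax, 37 x 53 x 24 mm, origin under its middle

How it is judged:
By the outcome, as a careful person would: the job done as asked, in the order asked, and still so for the second after the job is handed in, with the robot touching nothing.
Of clip1, clip2, clip3, clip4 only 2 to 4 are there at a start; the rules pass over those that are not, and their reading is None.
At some moment in a run one of tumbler_frame, clip_block may be knocked a few centimetres aside while the robot is not near it.
It also fails if it takes over 210 s, if anything falls off the work surface, if the arm or the gripper's body presses on something with over 40 N, if the wrist force passes 120 N, or if a joint passes its speed limit or range.

### The arm

A 6-joint arm with a two-finger parallel gripper is mounted at the origin on a cart in front of the work surface, level with it; the furniture and walls round the work are solid. World frame = base frame: x ahead of the robot, y to its left, z up, the work surface at z = 0. Lengths are in m, angles in rad, forces in N, time in s.
With the tool pointing down it reaches from about 0.3 to 0.875 m from the base axis. Payload 6.4 kg.
Tool frame: the origin (TCP) lies midway between the tips of the shut fingers; the grasp point (between the pads) lies 19 mm behind it (ctrl.tcp_to_grasp is the distance from the TCP to the grasp point, in m); z points along the fingers, y is the direction in which the jaws open and shut (so a half turn about z gives the same grasp; the last joint's range is limited). The gripper opens to 85 mm and grips with 20 to 120 N. Pads are 22 mm wide; open, the fingers measure 114 mm over their backs; the gripper's body (76 mm by 85 mm) begins 54 mm behind the grasp point. The pads swing forward as they close: fully open they stand 13 mm farther back than shut.
Start: joints at [0.915, 0.181, 1.607, -0, 1.354, -0.206], TCP at [0.25, 0.518, 0.231] pointing down, gripper open.
Joint ranges: [-2.99, 2.99], [-0.89, 2.07], [0.3, 2.58], [-1.14, 4.28], [0, 2.63], [-3.12, 3.12]. Speed limits (rad/s): [2.57, 2.57, 3.01, 3.14, 3.14, 3.14].

### API

Orientations are given as a unit quaternion [w, x, y, z].
In Python, from bench import monitor, imaging, order, spotter, ctrl gives the robot as it stands.
- The arm moves only by the shell command python3 -m pendant 'ROWS'. ROWS is JSON, a list that holds one entry, the list of rows, each a list of 5 numbers: the shift along the world's x, y, z in mm, then the turn about the world's z in degrees, then the finger opening in mm, from 0 to 85.4. A call has 1 to 8 rows; each row shifts and turns the commanded pose from where the row before left it; what a row does not reach is not made up. A row lasts 1/8 s, in which the tool goes at most 62.5 mm and 10.7 degrees, less where a joint would pass 70% of its speed; a pose out of reach is approached as far as the arm can. A call with a gripper value outside its range is refused whole. The fingers move at their own pace and stop on an object; the grip force is fixed at half the most. Time passes only in rows, so rows that do not move let the fingers close. It gives the time, the measured TCP pose, the force and the opening at its end, in the units of the state.
- monitor.get_obs(): the state, without advancing time (a new reading comes with each control period).
- imaging.camera(name): name is "scene" or "top" or "wrist"; returns a dict with "img" (400x640x3 uint8, red, green, blue), "vfov" (degrees; the focal length in pixels is half the picture's height over the tangent of half this angle, whatever the lens; pixels are square), "cx", "cy" (the principal point, pixels), "distortion" ([k1, k2, p1, p2, k3] as OpenCV has them; the pictures are not rectified), "origin" and "orientation" of the camera in the world. Camera axes: x right, y down, z forward; pixel columns grow to the right and rows downward; lengths in m; the calibration is good to about 2 mm. A picture is of the moment at which its call begins. There is no depth.
- order.hand_in(): hands the job in, once; it reports no verdict.
Trained networks look in the newest picture that a camera, given by its name, has taken for a name from the list of things; names that differ only in an ending like _2 or _b are one class to them, and where a whole thing is asked for, a point or a joint stands for the part that bears it (a point fixed in the world has none). Each returns a list of dicts, best first, with "confidence" (0 to 1); they miss things now and then, are a little off and sometimes report something else, mostly with a low value. They report only what shows in the picture. A call takes as long as a camera call.
- spotter.recognise(camera, thing): "at" ([x, y, z] in m, in the coordinates of the camera as it stood for that picture, good to about 4 mm: the middle of the surface that is visible of it).
- spotter.tip_of(camera, thing): "at" ([x, y, z] in m, in the coordinates of the camera as it stood for that picture, good to about 4 mm: a listed point, or the origin of a listed thing).
The state is a dict: "time_s": time; "q": joint angles; "dq": joint speeds; "joint_efforts": joint torques, N m; "eef_pos": TCP position; "eef_rot": TCP orientation; "wrist_force": force on the tool from outside, world axes, zero at the start; "torque": the same for the moment, N m; "opening": opening from 0.0 (shut) to 1.0 (fully open).
Only numpy, scipy, OpenCV 4.12 (cv2) and the standard library are available. Lean on these libraries where they do the work, as an engineer would, in place of code of your own. Each camera call takes 0.05 s, during which the arm holds its last target. There are 200 camera calls.

## Working session

There is one attempt and no reset: what is moved stays moved. The work goes in short steps, Python scripts to look and compute and a shell command to move; the robot and the scene stay as the last step left them, time stands still between calls to the robot, and variables do not carry over. Pictures are saved under pics/ and viewed, about 12 in all and at most 16, crops included, and the job is handed in when it is done.

```bash
mkdir -p pics; ls; cat > h.py <<'E'
import numpy as np, cv2
from scipy.spatial.transform import Rotation as R
from bench import monitor, imaging, order, spotter, ctrl
def q2R(q): return R.from_quat([q[1],q[2],q[3],q[0]]).as_matrix()
def cam(n,save=None):
    c=imaging.camera(n)
    if save: cv2.imwrite('pics/'+save,c['img'][:,:,::-1])
    return c
def world(c,p): return np.array(c['origin'])+q2R(c['orientation'])@np.array(p)
def K(c):
    f=c['img'].shape[0]/2/np.tan(np.radians(c['vfov'])/2)
    return np.array([[f,0,c['cx']],[0,f,c['cy']],[0,0,1]])
def onz(c,uv,z):
    """pixels -> world points on plane height z"""
    u=cv2.undistortPoints(np.array(uv,float).reshape(-1,1,2),K(c),np.array(c['distortion'],float)).reshape(-1,2)
    d=np.c_[u,np.ones(len(u))]@q2R(c['orientation']).T; o=np.array(c['origin'])
    return o+d*((z-o[2])/d[:,2])[:,None]
def proj(c,P):
    Rm=q2R(c['orientation']);P=np.array(P,float).reshape(-1,3)
    pc=(P-np.array(c['origin']))@Rm
    return cv2.projectPoints(pc,np.zeros(3),np.zeros(3),K(c),np.array(c['distortion'],float))[0].reshape(-1,2)
def find(c,n,things,f='tip_of'):
    for t in things:
        for d in getattr(spotter,f)(n,t)[:4]:
            print(n,f,t,round(d['confidence'],2),np.round(world(c,d['at'])*1000,1))
def st():
    o=monitor.get_obs(); print('t',round(o['time_s'],2),'tcp',np.round(np.array(o['eef_pos'])*1000,1),'rot',np.round(q2R(o['eef_rot'])[:,1],3),'F',np.round(o['wrist_force'],1),'open',round(o['opening']*85.4,1)); return o
E
python3 - <<'E'
from h import *
st(); print(ctrl.tcp_to_grasp)
for n in('scene','top'):
    c=cam(n,n+'0.png'); print(n,c['origin'],c['vfov'])
    find(c,n,['tube_rack','roller1','tumbler_frame','bearing_front','bearing_back','clip_block','clip1','wood_block','wax_block'])
E
```

```text
pics
t 0.0 tcp [249.7 517.4 230.4] rot [ 0.435  0.901 -0.002] F [-0.6 -0.2 -0.4] open 85.5
0.0187
scene [-0.03428816  0.98379469  0.52424663] 49.21057145725286
scene tip_of tube_rack 0.79 [620.9 446.    2.5]
scene tip_of roller1 0.43 [406.9 136.   -4.7]
scene tip_of tumbler_frame 0.67 [505.9  78.3   1.5]
scene tip_of bearing_front 0.93 [471.2  81.2  61.8]
scene tip_of bearing_back 0.83 [535.4  78.5  63.5]
scene tip_of clip_block 0.81 [406.8 132.4  -5.2]
scene tip_of clip1 0.51 [406.5 111.8  22.5]
scene tip_of clip1 0.48 [403.2 191.4  23.6]
scene tip_of wax_block 0.53 [ 532.9 -191.5    1.3]
top [0.39863759 0.15768539 1.23759853] 44.223648952232615
top tip_of tube_rack 0.59 [616.3 452.4   1.1]
top tip_of tumbler_frame 0.96 [508.   81.    3.7]
top tip_of tumbler_frame 0.41 [541.3  84.1  63.2]
top tip_of bearing_front 0.72 [472.   82.4  63.5]
top tip_of bearing_front 0.67 [ 526.3 -188.6    4.5]
top tip_of bearing_front 0.53 [406.8 133.4   2.5]
top tip_of bearing_back 0.85 [540.   83.2  63.1]
top tip_of clip_block 0.92 [401.1 134.5   2.4]
top tip_of clip1 0.61 [401.6 130.8   4.2]
top tip_of clip1 0.53 [404.6  72.   28.7]
top tip_of clip1 0.45 [412.2 111.5  31.3]
top tip_of clip1 0.41 [405.3 195.4  26.5]
top tip_of wood_block 0.58 [ 629.  -196.     4.3]
top tip_of wax_block 0.84 [ 525.3 -185.8    1.5]
top tip_of wax_block 0.36 [541.8  86.4  62.7]
```

View pics/top0.png

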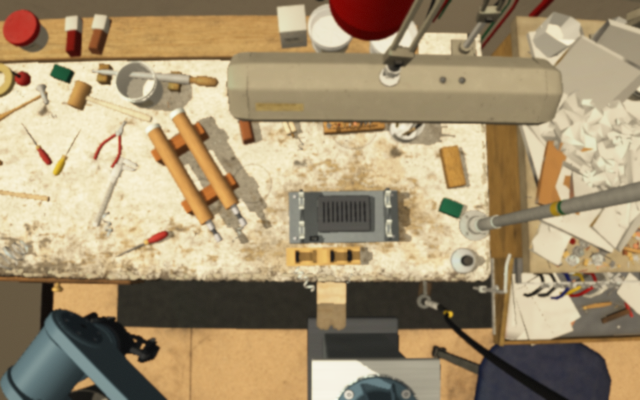

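View pics/scene0.png

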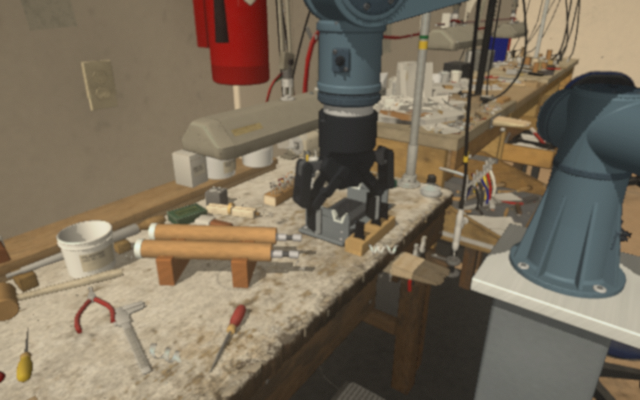

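The top view shows the tubes with their mouths at about (213,225) and (237,215). The frame spans (290–398, 190–242), and the clip block lies at (288–360, 245–265), just in front of it. I'll measure the yaws next.

```bash
python3 - <<'E'
from h import *
c=cam('top'); im=c['img']; hsv=cv2.cvtColor(im,cv2.COLOR_RGB2HSV)
m=np.zeros(im.shape[:2],np.uint8); m[100:235,140:245]=cv2.inRange(hsv,(8,100,150),(22,255,255))[100:235,140:245]
n,l,s,ce=cv2.connectedComponentsWithStats(m)
for i in range(1,n):
    if s[i,4]>250:
        yx=np.argwhere(l==i)[:,::-1]; W=onz(c,yx,.070)[:,:2]*1000
        r=cv2.minAreaRect(W.astype(np.float32)); 
        cc=W.mean(0); u,sv,vt=np.linalg.svd(W-cc); print(s[i],np.round(cc),'dir',np.degrees(np.arctan2(*vt[0][::-1])),r)
# overlay
a=np.radians(28); ctr=np.array([618,450])
def T(x,y,z,ctr,a): return [(ctr[0]+x*np.cos(a)-y*np.sin(a))/1000,(ctr[1]+x*np.sin(a)+y*np.cos(a))/1000,z/1000]
big=cv2.resize(im[:,:,::-1],None,fx=4,fy=4,interpolation=cv2.INTER_CUBIC)
def poly(pts,col):
    p=proj(c,pts)*4; cv2.polylines(big,[np.round(p).astype(int)],True,col,1)
for y in(-35,35): poly([T(x,y+d,65,ctr,a) for x,d in((-135,-19),(135,-19),(135,19),(-135,19))],(255,0,0))
f=np.array([507.,81.])
poly([T(x,y,74,f,0) for x,y in((-65,-108),(65,-108),(65,108),(-65,108))],(0,0,255))
poly([T(x,y,0,f,0) for x,y in((-65,-137),(65,-137),(65,137),(-65,137))],(0,255,0))
b=np.array([404.,133.]); poly([T(x,y,30,b,np.pi/2) for x,y in((-90,-22),(90,-22),(90,22),(-90,22))],(255,0,255))
cv2.imwrite('pics/top1.png',big[400:1000,570:1370])
o=cam('wrist','w1.png')
E
```

```text
[ 169  113   66   97 1618] [629. 429.] dir -147.81333941502356 ((626.5211181640625, 437.1905822753906), (264.39837646484375, 59.58291244506836), 33.26744842529297)
[ 148  128   62   97 1436] [593. 486.] dir -147.6882672258395 ((591.7942504882812, 490.9642028808594), (266.6901550292969, 44.61595153808594), 32.47560119628906)
```

View pics/top1.png

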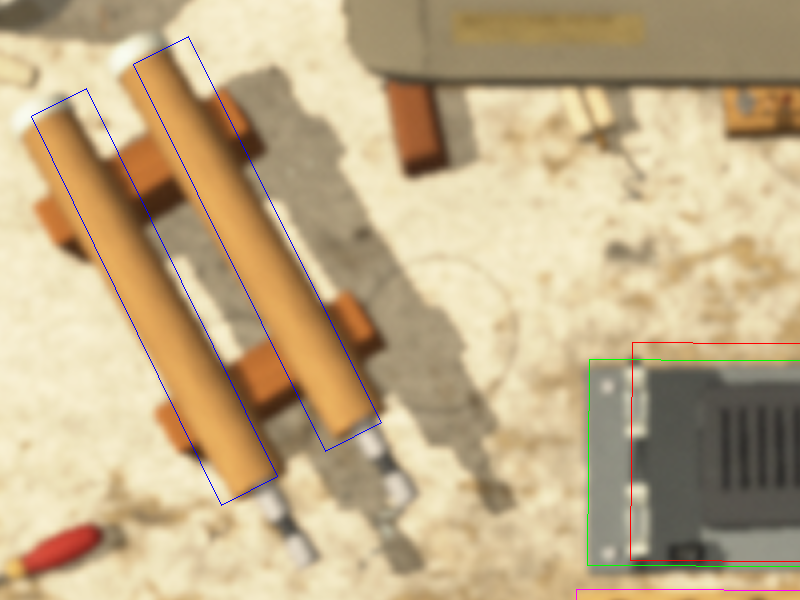

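```bash
python3 - <<'E'
from h import *
c=cam('top'); p=lambda a:(np.array(a,float)+[570,400])/4-0.375
# sides of tubes (silhouette) points at z~65
for nm,L in {'R mouth L/R corner':[(325,432),(379,412)],'R far L/R':[(122,65),(165,47)],'Lmouth':[(222,492),(277,470)],'Lfar':[(25,128),(72,105)],'Rtip':[(404,498)],'Ltip':[(308,562)],'Rgroove':[(382,462)],'Lgroove':[(289,527)]}.items():
    W=onz(c,p(L),.065 if len(L)>1 else .066)*1000; print(nm,np.round(W[:,:2],1),np.round(W.mean(0)[:2],1))
for t in ('roller1','roller2','tube_rack'): find(c,'top',[t],'recognise')
E
```

```text
R mouth L/R corner [[518.7 373.6]
 [530.9 341.5]] [524.8 357.6]
R far L/R [[745.2 506.9]
 [756.7 480.6]] [751.  493.7]
Lmouth [[482.1 434.7]
 [495.6 401.9]] [488.9 418.3]
Lfar [[705.3 565.6]
 [719.8 536.9]] [712.6 551.2]
Rtip [[479.3 325.1]] [479.3 325.1]
Ltip [[440.8 381.6]] [440.8 381.6]
Rgroove [[500.8 338.8]] [500.8 338.8]
Lgroove [[461.5 393.5]] [461.5 393.5]
top recognise roller1 0.57 [464.9 394.   69.4]
top recognise roller1 0.53 [498.3 339.2  70.1]
top recognise roller2 0.57 [464.9 394.   69.4]
top recognise roller2 0.53 [498.3 339.2  70.1]
top recognise tube_rack 0.91 [615.8 448.6  80.7]
```

View pics/w1.png

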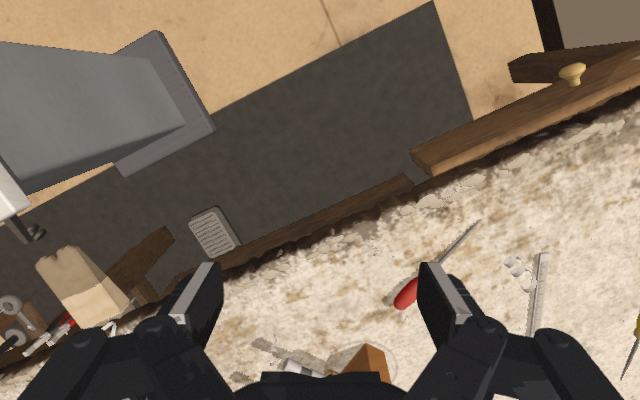

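The wrist picture shows mostly bench edge and fingers, so it doesn't help. The tubes run at about 31°. The roller1 mouth is near (525,358) and its shaft tip near (479,325). I'll approach the groove part of roller1's shaft at tool yaw -59°.

```bash
python3 -m pendant '[[[20,-14,-4,-10.5,45],[20,-14,-5,-10.5,45],[20,-14,-5,-10.5,45],[20,-14,-5,-10.5,45],[20,-14,-5,-10.5,45],[20,-14,-5,-10.5,45],[20,-14,-5,-10.5,45],[20,-14,-5,-10.5,45]]]'; python3 -m pendant '[[[20,-14,-8,-10.5,45],[20,-14,-8,-10.5,45],[20,-14,-8,-10.5,45],[20,-14,-8,-7.7,45],[9,-7,-8,0,45],[0,0,0,0,45],[0,0,0,0,45]]]'; python3 - <<'E'
from h import *
st(); c=cam('top','t2.png');cam('wrist','w2.png')
E
```

```text
time_s: 2.3
eef_pos: [0.4107, 0.4053, 0.1922]
eef_rot: [-0.0, 0.82, 0.573, 0.0]
wrist_force: [0.3, 0.8, 0.4]
opening: 0.529
time_s: 3.18
eef_pos: [0.4984, 0.3434, 0.1524]
eef_rot: [-0.0, 0.963, 0.268, -0.0]
wrist_force: [-0.2, -0.6, 1.2]
opening: 0.526
t 3.17 tcp [498.4 343.4 152.4] rot [ 0.517 -0.856 -0.   ] F [-0.2 -0.6  1.2] open 44.9
```

View pics/w2.png

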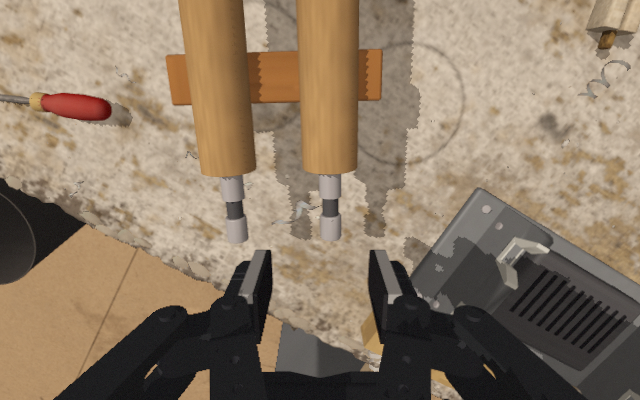

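The wrist view shows both tubes clearly. Roller1's mouth is at (330,172), its groove at (330,209) and its tip at (330,240). Roller2's are at (230,176), (235,209) and (236,242).

```bash
python3 - <<'E'
from h import *
c=cam('wrist'); print(np.round(q2R(c['orientation']),2),c['origin'])
z65=onz(c,[(301,20),(359,20),(303,150),(357,150)],.065)*1000
print(np.round(z65[:,:2],1)); a=z65[0:2].mean(0);b=z65[2:4].mean(0);d=a-b;print('axis dir',np.degrees(np.arctan2(d[1],d[0])),np.round(b,1))
z65=onz(c,[(182,20),(244,20),(196,150),(252,150)],.065)*1000
a=z65[0:2].mean(0);b=z65[2:4].mean(0);d=a-b;print('L axis dir',np.degrees(np.arctan2(d[1],d[0])),np.round(b,1))
print('R shaft groove,tip, L ',np.round(onz(c,[(330,178),(330,209),(330,240),(232,178),(235,209),(237,241)],.062)[:,:2]*1000,1))
print('mouth top',np.round(onz(c,[(330,174),(228,178)],.084)[:,:2]*1000,1))
E
```

```text
[[ 0.52 -0.81 -0.27]
 [-0.86 -0.49 -0.17]
 [ 0.    0.32 -0.95]] [0.56934907 0.386286   0.2956324 ]
[[593.7 414.4]
 [612.  384. ]
 [524.9 372.9]
 [543.9 341.3]]
axis dir 31.605506781603307 [534.4 357.1  65. ]
L axis dir 30.999712866043552 [497.  419.2  65. ]
R shaft groove,tip, L  [[516.8 346.2]
 [496.8 333.8]
 [475.5 320.7]
 [480.9 405.8]
 [460.8 393.4]
 [438.3 380.5]]
mouth top [[524.  351.4]
 [487.9 406.2]]
```

```bash
python3 -m pendant '[[[-1,-8.5,-30,0,45],[0,0,-40,0,45],[0,0,-30,0,45],[0,0,-10,0,45],[0,0,0,0,45],[0,0,0,0,12],[0,0,0,0,12],[0,0,0,0,12]]]'; python3 -m pendant '[[[0,0,0,0,12],[0,0,0,0,12],[0,0,0,0,12]]]'; python3 - <<'E'
from h import *
st()
E
```

```text
time_s: 4.32
eef_pos: [0.499, 0.3351, 0.044]
eef_rot: [-0.0, 0.964, 0.268, 0.001]
wrist_force: [-1.0, 1.7, 6.1]
opening: 0.154
time_s: 4.7
eef_pos: [0.499, 0.3351, 0.044]
eef_rot: [-0.0, 0.964, 0.268, 0.001]
wrist_force: [-1.9, 1.6, 6.0]
opening: 0.155
t 4.7 tcp [499.  335.1  44. ] rot [ 0.516 -0.857  0.   ] F [-1.9  1.6  6. ] open 13.2
```

```bash
python3 -m pendant '[[[-8.5,-5.2,0,0,12],[-12,-7.2,0,0,12],[-16,-9.7,0,0,12],[-16,-9.7,0,0,12],[-12,-7.2,0,0,12],[-4,-2.4,0,0,12],[0,0,0,0,12],[0,0,0,0,12]]]'; python3 - <<'E'
from h import *
st(); c=cam('wrist','w3.png')
E
```

```text
time_s: 5.7
eef_pos: [0.429, 0.2926, 0.042]
eef_rot: [0.0, 0.964, 0.267, -0.001]
wrist_force: [-1.2, -1.0, 2.9]
opening: 0.152
t 5.7 tcp [429.  292.6  42. ] rot [ 0.515 -0.857 -0.   ] F [-1.2 -1.   2.9] open 13.0
```

View pics/w3.png

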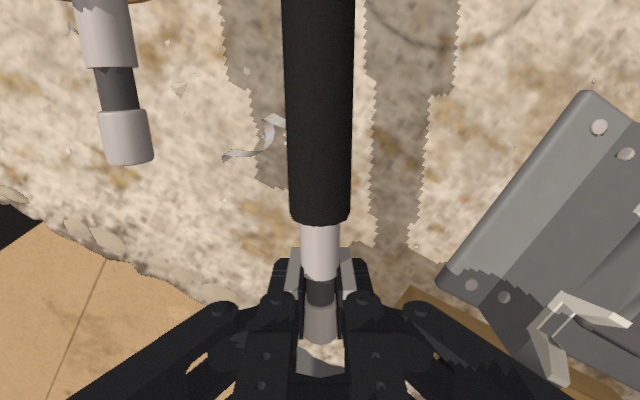

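The picture shows roller1 drawn out cleanly, with its sleeve edge at (320,222) and about 80 mm of sleeve out of the mouth.

```bash
python3 - <<'E'
from h import *
c=cam('wrist'); e=onz(c,[(320,224),(320,334),(321,290)],.064)[:,:2]*1000; print(np.round(e,1))
d=np.array([.855,.518]); tip=e[0]-58*d; print('tip from sleeve',tip,'centre',e[0]+92*d, 'mouth along from tip', (np.array([520.,348])-tip)@d)
E
```

```text
[[455.2 308.3]
 [410.6 281.5]
 [430.  292.7]]
tip from sleeve [405.59531483 278.28598335] centre [533.84531483 355.98598335] mouth along from tip 133.9278664444373
```

```bash
python3 -m pendant '[[[0,0,0,0,45],[0,0,0,0,45],[0,0,0,0,45],[20,12.1,0,0,45],[25,15.1,0,0,45],[21,12.7,0,0,45],[10.5,6.4,0,0,45],[0,0,0,0,45]]]'; python3 - <<'E'
from h import *
st(); c=cam('wrist','w4.png')
E
```

```text
time_s: 6.8
eef_pos: [0.5061, 0.3393, 0.042]
eef_rot: [0.0, 0.964, 0.268, -0.0]
wrist_force: [-0.9, -0.8, 0.6]
opening: 0.528
t 6.8 tcp [506.1 339.3  42. ] rot [ 0.516 -0.857 -0.   ] F [-0.9 -0.8  0.6] open 45.1
```

View pics/w4.png

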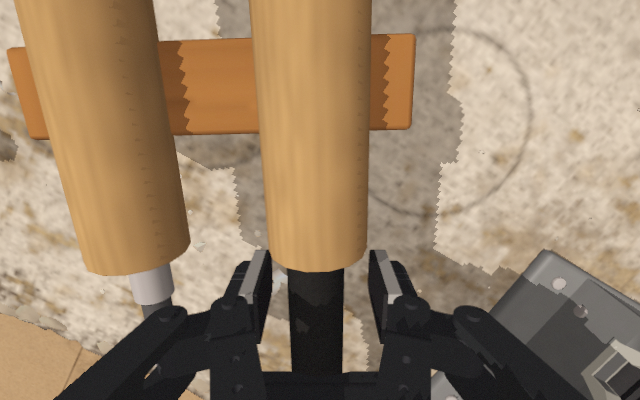

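The mouth's side edges are at about (272,262) and (366,261). The pads' front edges may overlap them, so I'll check before closing.

```bash
python3 - <<'E'
from h import *
c=cam('wrist'); d=np.array([.855,.518]); t=np.array([506.1,339.3])
for z,uv in ((.065,[(272,260),(366,259)]),(.084,[(318,272)]),(.065,[(88,270),(189,245)])):
    e=onz(c,uv,z)[:,:2]*1000; print(z,np.round(e,1),'along from tcp',np.round((e-t)@d,1))
# project pad front edge: tcp + 11mm along, +-22.5 across
n=np.array([-d[1],d[0]])
for s in(-22.5,22.5):
  for a in (-11,11):
    for z in(.043,.075): print(s,a,z,np.round(proj(c,[*((t+a*d+s*n)/1000),z])))
E
```

```text
0.065 [[508.8 363.2]
 [528.3 331.5]] along from tcp [14.7 15. ]
0.084 [[523.5 350.6]] along from tcp [20.8]
0.065 [[466.  424.9]
 [497.8 394.1]] along from tcp [10.1 21.3]
-22.5 -11 0.043 [[367. 284.]]
-22.5 -11 0.075 [[377. 330.]]
-22.5 11 0.043 [[369. 243.]]
-22.5 11 0.075 [[381. 282.]]
22.5 -11 0.043 [[273. 284.]]
22.5 -11 0.075 [[263. 330.]]
22.5 11 0.043 [[271. 243.]]
22.5 11 0.075 [[260. 282.]]
```

```bash
python3 -m pendant '[[[0,0,0,0,18],[0,0,0,0,18],[0,0,0,0,18],[0,0,0,0,18],[0,0,1,0,18],[-6.8,-4.1,0,0,18],[-12,-7.3,0,0,18],[-12,-7.3,0,0,18]]]'; python3 - <<'E'
from h import *
st()
E
python3 -m pendant '[[[-12,-7.3,0,0,18],[-16,-9.7,0,0,18],[-16,-9.7,0,0,18],[-16,-9.7,0,0,18],[-16,-9.7,0,0,18],[-12,-7.3,0,0,18],[0,0,0,0,18],[0,0,0,0,18]]]'; python3 - <<'E'
from h import *
st();c=cam('wrist','w5.png')
E
```

```text
time_s: 7.9
eef_pos: [0.4745, 0.32, 0.0428]
eef_rot: [0.0, 0.964, 0.267, -0.0]
wrist_force: [0.1, 0.2, -4.0]
opening: 0.261
t 7.9 tcp [474.5 320.   42.8] rot [ 0.515 -0.857  0.   ] F [ 0.1  0.2 -4. ] open 22.3
time_s: 8.9
eef_pos: [0.388, 0.2674, 0.0437]
eef_rot: [-0.0, 0.964, 0.267, 0.001]
wrist_force: [0.4, 0.2, -5.1]
opening: 0.261
t 8.9 tcp [388.  267.4  43.7] rot [ 0.515 -0.857  0.   ] F [ 0.4  0.2 -5.1] open 22.3
```

View pics/w5.png

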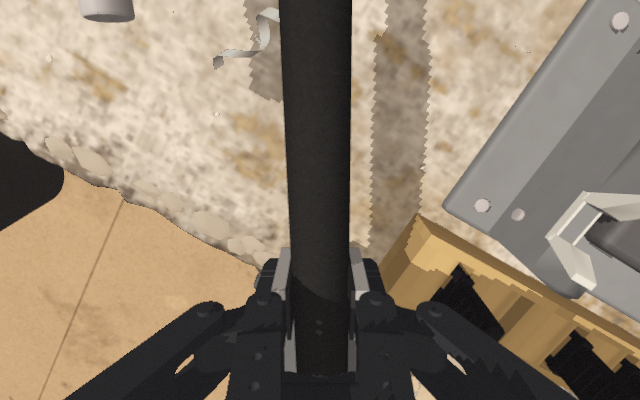

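Roller1 is held level. About 28 mm is still in the tube.

```bash
python3 -m pendant '[[[-12,-7.3,0,0,18],[-14,-8.5,0,0,18],[-12,-7.3,0,0,18],[-5,-3,0,0,18],[0,0,0,0,18],[0,0,15,0,18],[0,0,25,0,18],[0,0,25,0,18]]]';python3 -m pendant '[[[0,0,20,0,18],[0,0,15,0,18],[0,0,0,0,18]]]'; python3 - <<'E'
from h import *
st();c=cam('wrist','w6.png');c=cam('top','t6.png'); find(c,'top',['tumbler_frame','bearing_front','bearing_back','clip_block','roller1'])
c=cam('scene','s6.png'); find(c,'scene',['tumbler_frame','bearing_front','bearing_back','clip_block','roller1'])
E
```

```text
time_s: 9.95
eef_pos: [0.3447, 0.2412, 0.1091]
eef_rot: [-0.0, 0.964, 0.267, 0.0]
wrist_force: [0.4, -0.8, -5.0]
opening: 0.26
time_s: 10.32
eef_pos: [0.3453, 0.2414, 0.1443]
eef_rot: [-0.0, 0.964, 0.267, 0.001]
wrist_force: [0.5, -1.2, -4.3]
opening: 0.261
t 10.32 tcp [345.3 241.4 144.3] rot [ 0.515 -0.857  0.001] F [ 0.5 -1.2 -4.3] open 22.3
top tip_of tumbler_frame 0.74 [505.1  79.8   0.6]
top tip_of bearing_front 0.96 [470.9  85.1  63.5]
top tip_of bearing_back 0.82 [542.4  83.7  63.8]
top tip_of bearing_back 0.73 [404.9 133.8   5.2]
top tip_of clip_block 0.82 [405.5 131.8   2. ]
top tip_of clip_block 0.56 [540.   84.5  63.7]
top tip_of roller1 0.56 [372.4 260.1 164.2]
scene tip_of tumbler_frame 0.66 [504.7  81.6   1.3]
scene tip_of tumbler_frame 0.17 [406.7  68.4  24.3]
scene tip_of bearing_front 0.85 [469.8  80.2  63.1]
scene tip_of bearing_back 0.81 [537.5  85.6  61.6]
scene tip_of clip_block 0.94 [406.4 128.8  -4.1]
scene tip_of roller1 0.91 [377.4 261.3 157.6]
```

View pics/s6.png

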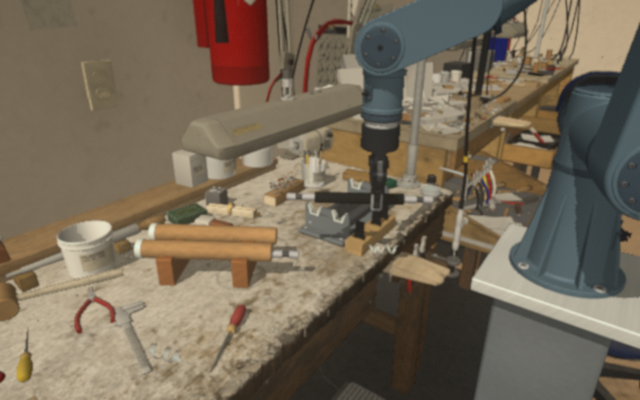

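Roller1 is level at about z = 0.16 and clear of everything. Next I rotate it +59° and hover over the back bearings.

```bash
python3 -m pendant '[[[15,-15,10,4,18],[25,-25,10,8,18],[30,-30,5,9,18],[30,-30,0,9,18],[30,-30,0,9,18],[30,-30,0,9,18],[25,-22,0,8,18],[10,-9,0,3,18]]]';python3 -m pendant '[[[0,0,0,0,18],[0,0,0,0,18]]]'; python3 - <<'E'
from h import *
st();c=cam('wrist','w7.png'); find(c,'wrist',['tumbler_frame','bearing_front','bearing_back','roller1'])
c=cam('top');print('lamp',np.round(onz(c,[(320,122)],.3),3),np.round(onz(c,[(320,122)],.5),3))
find(c,'top',['tumbler_frame','bearing_front','bearing_back','roller1'])
c=cam('scene'); find(c,'scene',['bearing_front','bearing_back','roller1'])
E
```

```text
time_s: 11.98
eef_pos: [0.5407, 0.0483, 0.1682]
eef_rot: [0.0, 0.707, 0.708, 0.0]
wrist_force: [-0.9, 0.7, -4.9]
opening: 0.256
time_s: 12.22
eef_pos: [0.5385, 0.0505, 0.168]
eef_rot: [-0.0, 0.707, 0.707, -0.0]
wrist_force: [-0.0, 0.1, -3.9]
opening: 0.263
t 12.22 tcp [538.5  50.5 168. ] rot [ 1.    -0.    -0.001] F [-0.   0.1 -3.9] open 22.5
wrist tip_of tumbler_frame 0.73 [503.4  87.8   6.2]
wrist tip_of bearing_front 0.57 [472.2  81.   60.4]
wrist tip_of roller1 0.97 [541.7  87.2 185.5]
lamp [[0.665 0.146 0.3  ]] [[0.608 0.149 0.5  ]]
top tip_of tumbler_frame 0.71 [506.   79.8   2.6]
top tip_of bearing_front 0.88 [469.4  83.8  66.3]
top tip_of bearing_back 0.68 [404.2 131.5   4.2]
top tip_of bearing_back 0.6 [544.6  83.4  62.5]
top tip_of roller1 0.87 [535.9  86.7 189.2]
scene tip_of bearing_front 0.88 [472.4  81.3  61.5]
scene tip_of bearing_back 0.71 [540.5  81.2  62.8]
scene tip_of roller1 0.82 [542.5  89.4 182.2]
```

View pics/w7.png

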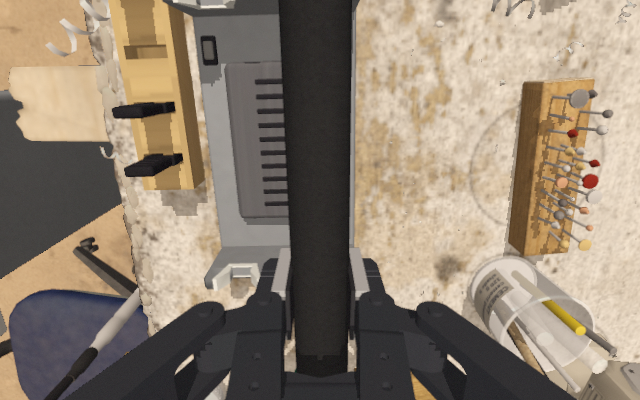

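```bash
python3 -m pendant '[[[2,-2.5,-20,0,18],[0,0,-30,0,18],[0,0,-25,0,18],[0,0,-17,0,18],[0,0,0,0,18],[0,0,0,0,18]]]'; python3 - <<'E'
from h import *
st();c=cam('wrist','w8.png')
t=cam('top'); big=cv2.resize(t['img'][170:260,270:420,::-1],None,fx=5,fy=5,interpolation=cv2.INTER_CUBIC)
a=cv2.resize(c['img'][:,:,::-1],(480,300))
cv2.imwrite('pics/m8.png',np.vstack([big,np.hstack([a,np.zeros((300,270,3),np.uint8)])])[:600+150])
find(c,'wrist',['bearing_front','bearing_back','roller1'])
find(t,'top',['bearing_front','bearing_back','roller1'])
E
```

```text
time_s: 13.68
eef_pos: [0.5421, 0.0474, 0.0773]
eef_rot: [0.001, 0.707, 0.707, 0.001]
wrist_force: [0.7, -0.0, -4.3]
opening: 0.256
t 13.68 tcp [542.1  47.4  77.3] rot [1.    0.001 0.002] F [ 0.7 -0.  -4.3] open 21.9
wrist tip_of bearing_front 0.98 [470.9  78.1  62.7]
wrist tip_of bearing_front 0.62 [407.7  69.3  25.5]
wrist tip_of bearing_front 0.49 [403.6 116.8  27.1]
top tip_of bearing_front 0.7 [471.7  81.   61.4]
top tip_of bearing_back 0.68 [537.1  81.9 100.4]
top tip_of bearing_back 0.65 [542.   85.9  62.5]
top tip_of roller1 0.68 [537.1  85.5  99.6]
```

View pics/m8.png

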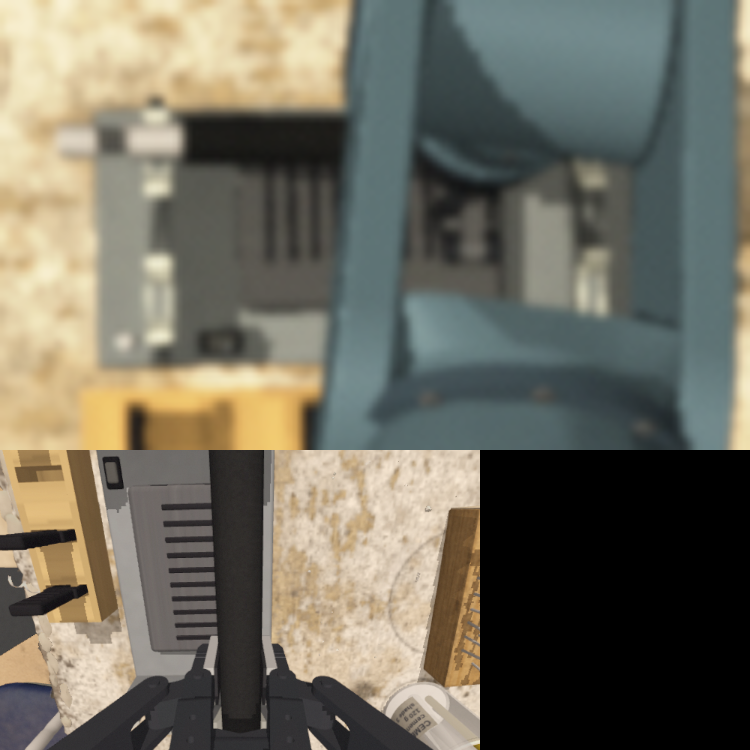

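The roller's left sleeve end is just inside the left plate, and its groove lies outside the plate, so I'm lowering it.

```bash
python3 -m pendant '[[[0,0,-8,0,18],[0,0,-8,0,18],[0,0,0,0,18]]]'; python3 -m pendant '[[[0,0,-6,0,18],[0,0,-5,0,18],[0,0,0,0,18]]]';python3 -m pendant '[[[0,0,-4,0,18],[0,0,-2,0,18],[0,0,0,0,18]]]'; python3 - <<'E'
from h import *
st()
E
```

```text
time_s: 14.45
eef_pos: [0.5401, 0.0476, 0.059]
eef_rot: [-0.001, 0.707, 0.707, -0.001]
wrist_force: [0.4, 0.4, -4.8]
opening: 0.26
time_s: 14.82
eef_pos: [0.5407, 0.0476, 0.0487]
eef_rot: [-0.0, 0.707, 0.707, -0.0]
wrist_force: [0.4, -0.1, -4.6]
opening: 0.266
time_s: 15.2
eef_pos: [0.5408, 0.0477, 0.0432]
eef_rot: [-0.0, 0.707, 0.707, -0.0]
wrist_force: [-2.9, 0.8, -2.8]
opening: 0.265
t 15.2 tcp [540.8  47.7  43.2] rot [ 1.     0.001 -0.001] F [-2.9  0.8 -2.8] open 22.6
```

```bash
python3 -m pendant '[[[0,0,-1.5,0,18],[0,0,0,0,18],[0,0,0,0,42],[0,0,0,0,42],[0,0,0,0,42],[0,0,20,0,42],[0,0,35,0,42],[0,0,40,0,42]]]'; python3 -m pendant '[[[-20,60,25,-6,42],[-20,60,0,-10,42],[-12,60,0,-10,42],[-10,60,0,-10,42],[-7,50,0,-10,42],[-6,36,0,-10,42],[-4,20,0,-3,42],[0,0,0,0,42]]]';  python3 - <<'E'
from h import *
st();c=cam('wrist','w9.png')
t=cam('top'); find(t,'top',['bearing_front','bearing_back','roller1','tumbler_frame','clip_block'])
big=cv2.resize(t['img'][170:270,260:420,::-1],None,fx=4,fy=4,interpolation=cv2.INTER_CUBIC)
cv2.imwrite('pics/m9.png',np.vstack([big,c['img'][100:300,:,::-1]]))
E
```

```text
time_s: 16.2
eef_pos: [0.5408, 0.0475, 0.1372]
eef_rot: [-0.0, 0.707, 0.707, -0.0]
wrist_force: [0.7, 0.6, -0.9]
opening: 0.492
time_s: 17.2
eef_pos: [0.4663, 0.3799, 0.1596]
eef_rot: [-0.0, 0.959, 0.282, 0.0]
wrist_force: [0.2, 0.8, 1.1]
opening: 0.493
t 17.2 tcp [466.3 379.9 159.6] rot [ 0.541 -0.841 -0.   ] F [0.2 0.8 1.1] open 42.1
top tip_of bearing_front 0.97 [470.4  83.2  64. ]
top tip_of bearing_back 0.63 [542.4  84.6  62.8]
top tip_of roller1 0.66 [538.7  85.   65.7]
top tip_of tumbler_frame 0.66 [5.068e+02 8.190e+01 5.000e-01]
top tip_of clip_block 0.65 [404.3 132.5   4.4]
```

View pics/m9.png

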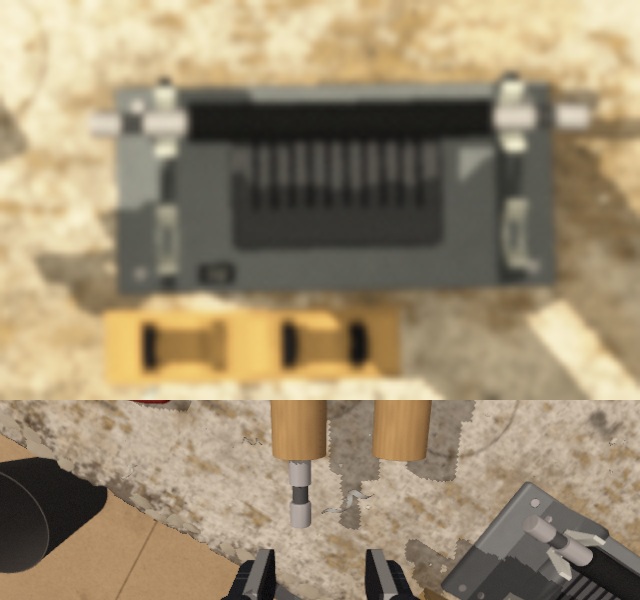

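Roller1 lies in both back bearings. In the wrist view, roller2's mouth is at (300,160), groove at (300,195) and tip at (300,227).

```bash
python3 - <<'E'
from h import *
c=cam('wrist'); e=onz(c,[(300,163),(300,195),(300,227)],.062)[:,:2]*1000; print(np.round(e,1))
a=onz(c,[(272,155),(327,155)],.065)[:,:2]*1000; print(np.round(a,1),a.mean(0))
E
```

```text
[[481.6 404. ]
 [460.9 391.3]
 [438.7 377.8]]
[[476.6 423.9]
 [497.5 391.1]] [487.05821761 407.52127425]
```

```bash
python3 -m pendant '[[[-4.5,12.5,-30,-1.8,42],[0,0,-42,0,42],[0,0,-33,0,42],[0,0,-12,0,42],[0,0,0,0,42],[0,0,0,0,12],[0,0,0,0,12],[0,0,0,0,12]]]'; python3 -m pendant '[[[0,0,0,0,12],[0,0,0,0,12],[-8.5,-5.2,0,0,12],[-12,-7.2,0,0,12],[-16,-9.7,0,0,12],[-16,-9.7,0,0,12],[-12,-7.2,0,0,12],[-4,-2.4,0,0,12]]]';python3 -m pendant '[[[0,0,0,0,12],[0,0,0,0,12]]]'; python3 - <<'E'
from h import *
st(); c=cam('wrist','w10.png')
g=c['img'].max(2)
for col in(315,320,325): 
    v=g[:300,col].astype(int); print(col,[(r,v[r]) for r in range(150,300,6)])
E
```

```text
time_s: 18.6
eef_pos: [0.4631, 0.3927, 0.0448]
eef_rot: [-0.001, 0.964, 0.266, 0.002]
wrist_force: [-3.3, 5.2, 5.4]
opening: 0.154
time_s: 19.6
eef_pos: [0.3943, 0.35, 0.0436]
eef_rot: [-0.0, 0.964, 0.266, 0.001]
wrist_force: [3.2, 3.9, 0.8]
opening: 0.154
time_s: 19.85
eef_pos: [0.3938, 0.3498, 0.0428]
eef_rot: [0.0, 0.964, 0.266, -0.0]
wrist_force: [-0.1, 2.0, 2.3]
opening: 0.151
t 19.85 tcp [393.8 349.8  42.8] rot [ 0.512 -0.859 -0.   ] F [-0.1  2.   2.3] open 12.9
315 [(150, np.int64(36)), (156, np.int64(34)), (162, np.int64(37)), (168, np.int64(38)), (174, np.int64(34)), (180, np.int64(35)), (186, np.int64(34)), (192, np.int64(38)), (198, np.int64(35)), (204, np.int64(37)), (210, np.int64(39)), (216, np.int64(39)), (222, np.int64(39)), (228, np.int64(190)), (234, np.int64(190)), (240, np.int64(191)), (246, np.int64(191)), (252, np.int64(191)), (258, np.int64(190)), (264, np.int64(191)), (270, np.int64(191)), (276, np.int64(191)), (282, np.int64(57)), (288, np.int64(57)), (294, np.int64(58))]
320 [(150, np.int64(34)), (156, np.int64(34)), (162, np.int64(35)), (168, np.int64(36)),
[... 289 characters left out ...]
t64(179)), (258, np.int64(179)), (264, np.int64(181)), (270, np.int64(180)), (276, np.int64(180)), (282, np.int64(59)), (288, np.int64(59)), (294, np.int64(57))]
325 [(150, np.int64(32)), (156, np.int64(34)), (162, np.int64(33)), (168, np.int64(35)), (174, np.int64(30)), (180, np.int64(36)), (186, np.int64(34)), (192, np.int64(34)), (198, np.int64(33)), (204, np.int64(36)), (210, np.int64(33)), (216, np.int64(34)), (222, np.int64(32)), (228, np.int64(168)), (234, np.int64(168)), (240, np.int64(169)), (246, np.int64(168)), (252, np.int64(170)), (258, np.int64(169)), (264, np.int64(169)), (270, np.int64(169)), (276, np.int64(170)), (282, np.int64(57)), (288, np.int64(55)), (294, np.int64(58))]
```

```bash
python3 -m pendant '[[[0,0,0,0,45],[0,0,0,0,45],[0,0,0,0,45],[20,12.3,0,0,45],[24,14.8,0,0,45],[21,13,0,0,45],[9.5,6,0,0,45],[0,0,0,0,45]]]'; python3 - <<'E'
from h import *
st(); c=cam('wrist','w11.png')
E
```

```text
time_s: 20.9
eef_pos: [0.4682, 0.3957, 0.0425]
eef_rot: [0.0, 0.964, 0.266, -0.0]
wrist_force: [-0.1, 0.1, -0.1]
opening: 0.53
t 20.9 tcp [468.2 395.7  42.5] rot [ 0.512 -0.859  0.   ] F [-0.1  0.1 -0.1] open 45.2
```

View pics/w11.png

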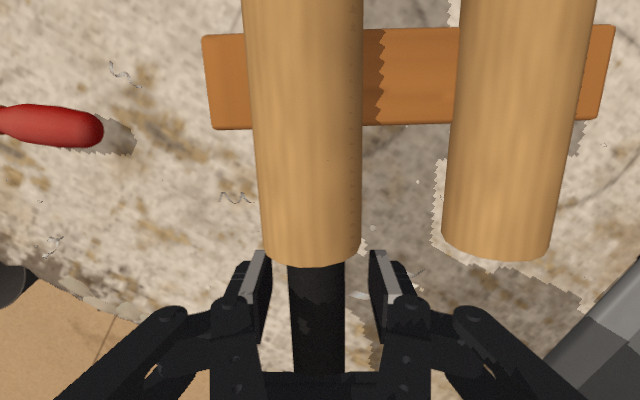

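The mouth edge is at (312,264), a few mm ahead of the pads, so I can close and draw.

```bash
python3 -m pendant '[[[0,0,0,0,18],[0,0,0,0,18],[0,0,0,0,18],[0,0,0,0,18],[0,0,1,0,18],[-6.8,-4.1,0,0,18],[-12,-7.3,0,0,18],[-12,-7.3,0,0,18]]]'
python3 -m pendant '[[[-12,-7.3,0,0,18],[-16,-9.7,0,0,18],[-16,-9.7,0,0,18],[-16,-9.7,0,0,18],[-16,-9.7,0,0,18],[-12,-7.3,0,0,18],[0,0,0,0,18],[0,0,0,0,18]]]'; python3 -m pendant '[[[-12,-7.3,0,0,18],[-14,-8.5,0,0,18],[-12,-7.3,0,0,18],[-5,-3,0,0,18],[0,0,0,0,18],[0,0,15,0,18],[0,0,25,0,18],[0,0,25,0,18]]]'; python3 -m pendant '[[[0,0,20,0,18],[0,0,15,0,18],[0,0,0,0,18]]]'; python3 - <<'E'
from h import *
st();c=cam('top'); find(c,'top',['tumbler_frame','bearing_front','bearing_back','clip_block','roller1'])
c=cam('scene'); find(c,'scene',['tumbler_frame','bearing_front','bearing_back','clip_block','roller1'])
E
```

```text
time_s: 21.95
eef_pos: [0.4369, 0.3764, 0.0434]
eef_rot: [0.0, 0.964, 0.265, -0.0]
wrist_force: [-0.2, 1.0, -4.3]
opening: 0.257
time_s: 22.95
eef_pos: [0.3503, 0.3241, 0.0442]
eef_rot: [-0.0, 0.964, 0.265, 0.001]
wrist_force: [-0.4, -0.8, -4.7]
opening: 0.262
time_s: 23.95
eef_pos: [0.3072, 0.298, 0.1106]
eef_rot: [-0.0, 0.964, 0.266, 0.001]
wrist_force: [0.0, 0.2, -3.8]
opening: 0.262
time_s: 24.32
eef_pos: [0.3076, 0.2983, 0.1454]
eef_rot: [-0.0, 0.964, 0.266, 0.002]
wrist_force: [0.6, -0.6, -4.5]
opening: 0.263
t 24.32 tcp [307.6 298.3 145.4] rot [ 0.512 -0.859  0.   ] F [ 0.6 -0.6 -4.5] open 22.4
top tip_of tumbler_frame 0.84 [508.2  83.5   0.8]
top tip_of bearing_front 0.93 [468.9  81.5  64.6]
top tip_of bearing_front 0.31 [406.6  70.9  28.4]
top tip_of bearing_back 0.57 [542.5  85.6  63.3]
top tip_of clip_block 0.81 [403.1 134.3   5.6]
top tip_of roller1 0.87 [536.1  81.8  63.6]
top tip_of roller1 0.83 [339.7 316.8 165.3]
scene tip_of tumbler_frame 0.94 [502.9  80.4  -2. ]
scene tip_of bearing_front 0.83 [467.7  77.2  61.6]
scene tip_of bearing_front 0.72 [338.  319.5 162.3]
scene tip_of bearing_front 0.45 [404.4 193.2  21.4]
scene tip_of bearing_back 0.73 [538.   78.   59.3]
scene tip_of clip_block 0.67 [405.5 132.5  -4. ]
scene tip_of roller1 0.62 [543.   85.4  62. ]
scene tip_of roller1 0.6 [339.6 315.6 161.4]
```

```bash
python3 -m pendant '[[[10,-15,10,4,18],[22,-34,5,8.2,18],[24,-38,0,9,18],[26,-40,0,9,18],[26,-40,0,9,18],[26,-40,0,9,18],[20,-31,0,8,18],[9,-14,0,3,18]]]';python3 -m pendant '[[[0,0,0,0,18],[0,0,0,0,18]]]'; python3 - <<'E'
from h import *
st();c=cam('wrist','w12.png'); find(c,'wrist',['tumbler_frame','bearing_front','bearing_back','roller2','roller1'])
c=cam('top');find(c,'top',['bearing_front','bearing_back','roller2'])
c=cam('scene'); find(c,'scene',['bearing_front','bearing_back','roller2'])
E
```

```text
time_s: 25.92
eef_pos: [0.4708, 0.0436, 0.1589]
eef_rot: [0.001, 0.707, 0.707, 0.0]
wrist_force: [0.2, -0.2, -5.0]
opening: 0.258
time_s: 26.18
eef_pos: [0.469, 0.0461, 0.1586]
eef_rot: [-0.0, 0.707, 0.707, -0.0]
wrist_force: [0.6, -0.7, -4.2]
opening: 0.262
t 26.18 tcp [469.   46.1 158.6] rot [ 1.    -0.001 -0.001] F [ 0.6 -0.7 -4.2] open 22.4
wrist tip_of tumbler_frame 0.85 [5.05e+02 8.80e+01 2.00e-01]
wrist tip_of tumbler_frame 0.67 [468.5  86.2 177.5]
wrist tip_of tumbler_frame 0.55 [407.6  69.1  24.9]
wrist tip_of roller2 0.87 [469.6  83.5 177.7]
wrist tip_of roller2 0.84 [542.7  82.6  58.6]
wrist tip_of roller2 0.44 [406.5 136.8   0.5]
wrist tip_of roller1 0.87 [469.6  83.5 177.7]
wrist tip_of roller1 0.84 [542.7  82.6  58.6]
wrist tip_of roller1 0.44 [406.5 136.8   0.5]
top tip_of bearing_front 0.76 [467.8  79.7  62.2]
top tip_of bearing_back 0.71 [539.5  84.   62. ]
top tip_of roller2 0.87 [540.2  84.3  65.5]
top tip_of roller2 0.73 [468.4  80.6 180.8]
scene tip_of bearing_front 0.55 [473.4  80.1  58.9]
scene tip_of bearing_back 0.59 [537.3  81.3  62.8]
scene tip_of bearing_back 0.18 [467.4  81.4 172.3]
scene tip_of roller2 0.71 [406.3 196.7  22.6]
scene tip_of roller2 0.69 [542.8  82.4  59.1]
scene tip_of roller2 0.63 [471.5  83.4 174.4]
```

```bash
python3 -m pendant '[[[1,0,-20,0,18],[0,0,-30,0,18],[0,0,-28,0,18],[0,0,-12,0,18],[0,0,-8,0,18],[0,0,0,0,18]]]'; python3 -m pendant '[[[0,0,-6,0,18],[0,0,-6,0,18],[0,0,0,0,18]]]';python3 -m pendant '[[[0,0,-4,0,18],[0,0,-2,0,18],[0,0,0,0,18]]]'
```

```text
time_s: 27.62
eef_pos: [0.4707, 0.0456, 0.0609]
eef_rot: [0.0, 0.707, 0.707, 0.0]
wrist_force: [0.1, 0.4, -4.4]
opening: 0.256
time_s: 28.0
eef_pos: [0.4701, 0.0457, 0.0484]
eef_rot: [-0.0, 0.707, 0.707, -0.0]
wrist_force: [0.5, -0.7, -4.0]
opening: 0.262
time_s: 28.38
eef_pos: [0.4707, 0.0456, 0.0434]
eef_rot: [0.0, 0.707, 0.707, -0.0]
wrist_force: [-4.1, -0.0, 2.8]
opening: 0.259
```

```bash
python3 -m pendant '[[[0,0,-1,0,18],[0,0,0,0,42],[0,0,0,0,42],[0,0,0,0,42],[0,0,20,0,42],[0,0,30,0,42],[0,0,40,0,42],[-10,10,40,-8,24]]]';python3 -m pendant '[[[-15,10,15,-10.5,24],[-18,12,0,-10.5,24],[-18,12,0,-10.5,24],[-18,12,0,-10.5,24],[-18,12,0,-10.5,24],[-16,12,0,-10.5,24],[-12,6,0,-10.5,24],[0,0,0,-8.5,24]]]'; python3 -m pendant '[[[0,0,0,0,24],[0,0,0,0,24]]]';python3 - <<'E'
from h import *
st();c=cam('wrist','w13.png'); find(c,'wrist',['clip1','clip_block','roller1','tumbler_frame'])
c=cam('top');find(c,'top',['clip1','clip_block','roller2'])
E
```

```text
time_s: 29.38
eef_pos: [0.4607, 0.0553, 0.173]
eef_rot: [0.0, 0.756, 0.655, 0.0]
wrist_force: [0.7, -0.8, 0.5]
opening: 0.294
time_s: 30.38
eef_pos: [0.3447, 0.1321, 0.1867]
eef_rot: [-0.0, 1.0, -0.002, 0.0]
wrist_force: [0.7, -0.0, 0.1]
opening: 0.287
time_s: 30.62
eef_pos: [0.3456, 0.1316, 0.1868]
eef_rot: [-0.0, 1.0, 0.001, 0.0]
wrist_force: [-0.5, 0.4, -0.9]
opening: 0.279
t 30.62 tcp [345.6 131.6 186.8] rot [ 0.003 -1.    -0.   ] F [-0.5  0.4 -0.9] open 23.8
wrist tip_of clip1 0.94 [403.3 199.1  24.1]
wrist tip_of clip1 0.93 [406.   70.   25.9]
wrist tip_of clip1 0.93 [404.4 112.8  28.8]
wrist tip_of roller1 0.8 [469.4  82.3  62.8]
top tip_of clip1 0.62 [402.6 199.4  27. ]
top tip_of clip1 0.61 [403.8  72.8  28. ]
top tip_of clip1 0.57 [ 525.9 -184.8    3.6]
top tip_of clip1 0.48 [407.9 110.1  32.6]
top tip_of clip_block 0.85 [405.9 136.2   5. ]
top tip_of roller2 0.63 [538.4  83.4  65.6]
```

View pics/w13.png

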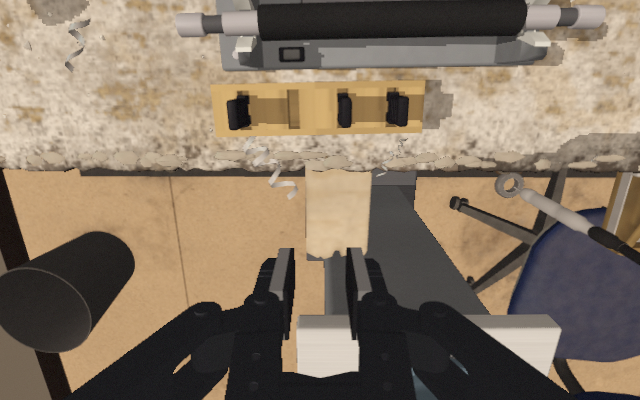

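Both rollers are in place. Three clips stand in the block, at (238,112), (345,108) and (398,108), and the third slot is empty. The front roller's grooves are at about (212,22) and (568,16). I'll refine the numbers.

```bash
python3 - <<'E'
from h import *
c=cam('wrist'); im=c['img']; m=(im.max(2)<60).astype(np.uint8)
for (x0,x1) in ((222,256),(330,360),(385,415)):
    s=np.zeros_like(m); s[88:134,x0:x1]=m[88:134,x0:x1]; n,l,st_,ce=cv2.connectedComponentsWithStats(s); i=1+np.argmax(st_[1:,4]); print(st_[i],ce[i])
print('block corners',np.round(onz(c,[(213,86),(424,80),(427,128),(212,136)],.03)[:,:2]*1000,1))
print('front grooves',np.round(onz(c,[(212,22),(568,17)],.062)[:,:2]*1000,1),'sleeve',np.round(onz(c,[(258,22),(525,18)],.066)[:,:2]*1000,1))
for y in(197.5,113.5,71.5):
    print(y,[np.round(proj(c,[x/1000,(y+d)/1000,z/1000])[0]).tolist() for z in(39,73) for x in(393.5,415.5) for d in(-4,4)])
big=cv2.resize(im[0:140,190:440,::-1],None,fx=3,fy=3,interpolation=cv2.INTER_CUBIC); cv2.imwrite('pics/w13b.png',big)
E
```

```text
[227  95  24  35 630] [238.44603175 112.5968254 ]
[338  93  13  34 403] [344.06203474 109.68734491]
[386  92  23  34 640] [396.828125  108.6671875]
block corners [[424.1 221.5]
 [428.8  44.9]
 [389.   38.5]
 [382.2 226.4]]
front grooves [[468.2 208.5]
 [472.5 -45.6]] sleeve [[467.4 175. ]
 [470.7 -12.3]]
197.5 [[246.0, 124.0], [237.0, 124.0], [245.0, 97.0], [235.0, 97.0], [237.0, 130.0], [226.0, 130.0], [235.0, 99.0], [224.0, 99.0]]
113.5 [[346.0, 124.0], [337.0, 124.0], [347.0, 97.0], [337.0, 97.0], [350.0, 129.0], [339.0, 129.0], [351.0, 99.0], [340.0, 99.0]]
71.5 [[396.0, 124.0], [387.0, 124.0], [398.0, 97.0], [388.0, 97.0], [406.0, 130.0], [395.0, 130.0], [408.0, 99.0], [397.0, 99.0]]
```

View pics/w13b.png

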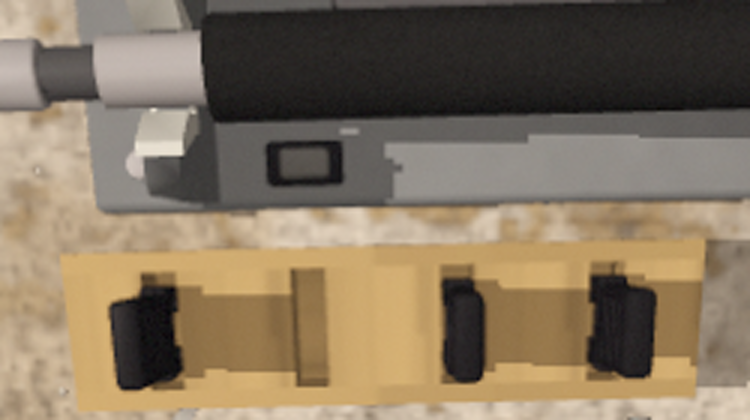

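Slot 3 (second from left) is empty, and the clips sit at y ≈ 196, 113 and 71, x ≈ 404.5. I'll grip the y = 196 clip across its thickness.

```bash
python3 -m pendant '[[[20,22,-10,0,24],[25,28,-30,0,24],[14,14.5,-30,0,24],[0,0,-30,0,24],[0,0,-30,0,24],[0,0,-14,0,24],[0,0,0,0,24],[0,0,0,0,24]]]'; python3 -m pendant '[[[0,0,0,0,3],[0,0,0,0,3],[0,0,0,0,3],[0,0,0,0,3],[0,0,0,0,3]]]'
```

```text
time_s: 32.12
eef_pos: [0.4054, 0.1963, 0.0438]
eef_rot: [-0.0, 1.0, -0.0, 0.001]
wrist_force: [-0.1, -0.3, 1.2]
opening: 0.281
time_s: 32.75
eef_pos: [0.4056, 0.1963, 0.0437]
eef_rot: [-0.0, 1.0, 0.0, 0.001]
wrist_force: [-1.1, 0.4, 7.2]
opening: 0.081
```

```bash
python3 -m pendant '[[[0,0,15,0,3],[0,0,30,0,3],[0,0,35,0,3],[0,0,20,0,3],[20,3,5,0,3],[25,4,0,0,3],[14,2,0,0,3],[0,0,0,0,3]]]'; python3 - <<'E'
from h import *
o=st()
for n in('wrist','top','scene'):
    c=cam(n,n+'14.png'); find(c,n,['clip1','roller2','bearing_front','tumbler_frame','clip_block'])
c=cam('wrist');im=c['img'];print(np.round(proj(c,[[.469,.2055,.068],[.469,.2055,.062],[.469,.186,.07]])))
E
```

```text
time_s: 33.75
eef_pos: [0.4636, 0.2051, 0.1478]
eef_rot: [0.0, 1.0, -0.0, -0.0]
wrist_force: [-0.6, 0.3, -1.0]
opening: 0.078
t 33.75 tcp [463.6 205.1 147.8] rot [-0. -1.  0.] F [-0.6  0.3 -1. ] open 6.7
wrist tip_of clip1 0.75 [405.3 114.8  32.2]
wrist tip_of clip1 0.6 [408.2  67.5  23.4]
wrist tip_of clip1 0.57 [464.  205.2 128.7]
wrist tip_of roller2 0.72 [544.3  81.2  60.2]
wrist tip_of roller2 0.57 [471.2  83.2  63.8]
wrist tip_of bearing_front 0.63 [405.2 115.3  27.5]
wrist tip_of tumbler_frame 0.56 [504.3  85.8   1.4]
wrist tip_of clip_block 0.82 [405.7 135.4  -0.9]
top tip_of clip1 0.52 [408.2 114.2  29.8]
top tip_of clip1 0.44 [405.8  74.9  26.4]
top tip_of roller2 0.96 [537.6  82.   66. ]
top tip_of roller2 0.59 [473.2  86.2  65.9]
top tip_of bearing_front 0.61 [470.7  83.8  66.8]
top tip_of clip_block 0.93 [403.4 133.    2.2]
scene tip_of clip1 0.73 [408.3 109.8  22.7]
scene tip_of clip1 0.64 [404.9  67.   21.6]
scene tip_of clip1 0.62 [461.7 201.8 129.4]
scene tip_of roller2 0.94 [547.4  84.6  58. ]
scene tip_of roller2 0.87 [470.3  82.4  58.7]
scene tip_of roller2 0.38 [617.2 446.7   3.5]
scene tip_of bearing_front 0.84 [473.9  81.6  59.5]
scene tip_of tumbler_frame 0.9 [505.1  81.1   1.3]
scene tip_of clip_block 0.56 [403.1 133.5  -5.8]
scene tip_of clip_block 0.43 [469.6  76.4  64.8]
[[320. 198.]
 [320. 196.]
 [348. 199.]]
```

```bash
python3 - <<'E'
from h import *
c=cam('wrist'); v=c['img'].max(2).astype(int)
for r in(185,190,196,202): print(r,v[r,270:376:3])
for col in (300,310,320,330,345): print(col,'rows150-226',v[150:228:3,col])
E
```

```text
185 [227 227 220 218 217 219 223 224 215 210 217 209 161 158 156 157 157 158
 159 159 136 109 109 166 167 167 173 180 186 111 110  34  39  37  39  38]
190 [211 223 222 206 151 150 149 149 148 146 146 146 131 157 144 132 133 135
 110 146 164 166 166 167 168 168 168 169 171 171 173 144  45  44  43  43]
196 [214 216 220 211 203 202 200 199 199 197 196 194 169  97  98  99  99  98
 101 141 207 206 206 207 209 208 209 210 210 211 210 211  35  34  33  32]
202 [208 205 180 182 208 208 207 208 208 209 208 208 191 109 110 109 110 108
 109 127 207 206 207 207 206 206 206 206 206 207 206 206  50  46  48  43]
300 rows150-226 [196 205 218 226 222 220 217 218 217 209 213 216 213 130 174 191 201 207
 208 194 172 186 192 168 125 131]
310 rows150-226 [159 158 157 156 158 157 157 157 154 154 156 155 158 157  78  91 105 111
 105  94 159 211 200 147 125 131]
320 rows150-226 [158 158 161 159 159 158 156 156 156 157 156 157 158 156  80  97 108 111
 103 119 160 194 199  27  25  23]
330 rows150-226 [158 160 160 160 160 160 160 160 135 134 108 110 137 152 179 201 214 206
 207 192 146 202 217 124 125 128]
345 rows150-226 [128 123 121 121 118 116 111 111 116 242 242 179 167 158 184 203 214 207
 206 190 177 200 200 204 209 213]
```

```bash
python3 - <<'E'
from h import *
c=cam('wrist'); v=c['img'].max(2).astype(int)
for r in(216,220,224,230,240,250,260): print(r,v[r,296:346:2])
cv2.imwrite('pics/w15.png',cv2.resize(c['img'][150:330,240:400,::-1],None,fx=3,fy=3,interpolation=cv2.INTER_CUBIC))
t=np.array([463.6,205.1])
for z in (.110,.129,.143): print(z,np.round(proj(c,[[.4636-.013,.2051,z],[.4636+.013,.2051,z]])))
E
```

```text
216 [195 194 191 191 194 206 210 200 183 195 202 203 199 192 188 193 211 217
 216 222 220 213 201 200 200]
220 [198 204 135 129 125 126 127 126 113  34  31  26  28  26  28  28 125 125
 124 125 126 126 181 206 205]
224 [195 185 133 132 132 132 133 133 109  27  25  21  20  25  23  24 121 129
 131 129 131 128 169 210 211]
230 [204 161 137 137 135 135 136 138 102  21  26  23  25  19  22  19 111 135
 133 136 135 134 158 242 242]
240 [200 214 219 220 221 219 223 225 144  40  33  28  31  28  24  25 107 160
 161 152 203 212 214 215 218]
250 [211 128 114 114 113 113  96  29  27  26  23  22  16  23  20  27  30  31
 101 115 113 113 113 156 218]
260 [ 90 114 113 114 113 114  83  28  30  26  24  25  25  21  22  22  22  33
  94 113 112 115 115 114  78]
0.11 [[320. 251.]
 [320. 210.]]
0.129 [[320. 268.]
 [320. 223.]]
0.143 [[320. 282.]
 [320. 235.]]
```

View pics/w15.png

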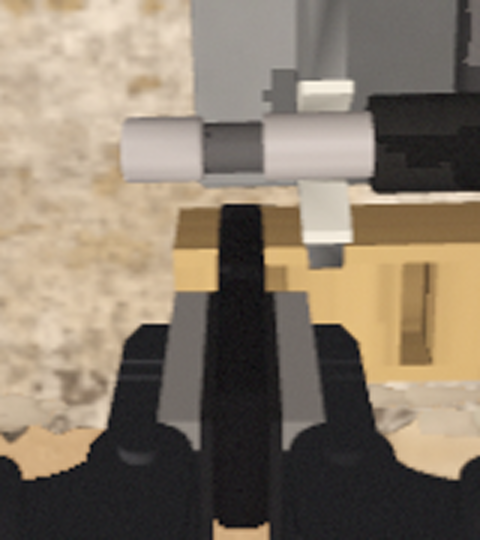

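The held clip is centred at crop column 241 and the groove at column 233, so the clip needs about +2 mm in y and +5 mm in x.

```bash
python3 -m pendant '[[[5,2,-15,0,3],[0,0,-20,0,3],[0,0,-13,0,3],[0,0,0,0,3],[0,0,0,0,3]]]'; python3 -m pendant '[[[0,0,-4,0,3],[0,0,-4,0,3],[0,0,0,0,3]]]'; python3 -m pendant '[[[0,0,-3,0,3],[0,0,0,0,3]]]'
```

```text
time_s: 35.42
eef_pos: [0.4689, 0.2072, 0.1001]
eef_rot: [-0.0, 1.0, -0.0, 0.0]
wrist_force: [-0.4, 0.1, -0.9]
opening: 0.079
time_s: 35.8
eef_pos: [0.4682, 0.2071, 0.0915]
eef_rot: [0.0, 1.0, -0.0, -0.0]
wrist_force: [-0.4, -0.4, -0.3]
opening: 0.081
time_s: 36.05
eef_pos: [0.4688, 0.2072, 0.0891]
eef_rot: [-0.0, 1.0, -0.0, 0.0]
wrist_force: [0.2, -0.2, 1.9]
opening: 0.082
```

```bash
python3 -m pendant '[[[0,0,-2.5,0,3],[0,0,0,0,3]]]'; python3 -m pendant '[[[0,0,-2.5,0,3],[0,0,0,0,3]]]'; python3 -m pendant '[[[0,0,-2,0,3],[0,0,0,0,3]]]';python3 -m pendant '[[[0,0,-1.5,0,3],[0,0,0,0,3]]]'
```

```text
time_s: 36.3
eef_pos: [0.4687, 0.2073, 0.0864]
eef_rot: [-0.0, 1.0, -0.0, 0.0]
wrist_force: [0.9, 1.5, 2.3]
opening: 0.079
time_s: 36.55
eef_pos: [0.4681, 0.2071, 0.0831]
eef_rot: [0.0, 1.0, -0.0, -0.0]
wrist_force: [1.1, 0.6, -1.9]
opening: 0.08
time_s: 36.8
eef_pos: [0.4682, 0.207, 0.0814]
eef_rot: [0.0, 1.0, -0.0, -0.0]
wrist_force: [0.7, -0.7, -0.4]
opening: 0.077
time_s: 37.05
eef_pos: [0.4689, 0.2071, 0.0807]
eef_rot: [0.0, 1.0, -0.0, 0.0]
wrist_force: [-1.0, -0.5, 3.4]
opening: 0.081
```

```bash
python3 -m pendant '[[[0,0,-1.5,0,3],[0,0,0,0,3]]]'; python3 -m pendant '[[[0,0,-1,0,3],[0,0,0,0,3]]]'
```

```text
time_s: 37.3
eef_pos: [0.4698, 0.2072, 0.0803]
eef_rot: [-0.0, 1.0, 0.0, 0.001]
wrist_force: [-1.2, -1.1, 9.9]
opening: 0.079
time_s: 37.55
eef_pos: [0.4702, 0.2073, 0.0801]
eef_rot: [-0.0, 1.0, 0.0, 0.002]
wrist_force: [-3.2, -1.9, 16.1]
opening: 0.083
```

```bash
python3 -m pendant '[[[0,0,1.5,0,24],[0,0,0,0,24],[0,0,0,0,24],[0,0,20,0,24],[0,0,30,0,24],[0,0,25,0,24],[-20,-40,0,0,24],[-30,-50,0,0,24]]]'; python3 -m pendant '[[[-35,-40,0,0,24],[-20,-6,0,0,24],[0,0,0,0,24],[0,0,0,0,24]]]'; python3 - <<'E'
from h import *
o=st()
for n in('wrist','top','scene'):
    c=cam(n); find(c,n,['clip1','roller2','clip_block'])
    if n=='wrist':
        im=c['img'];m=(im.max(2)<60)
        for y in(113.5,71.5): print(y,[np.round(proj(c,[x/1000,(y+d)/1000,.073])[0]).tolist() for x in(393.5,415.5) for d in(-4,4)])
        cv2.imwrite('pics/w16.png',im[:,:,::-1])
E
```

```text
time_s: 38.55
eef_pos: [0.4185, 0.1166, 0.1546]
eef_rot: [0.0, 1.0, 0.001, 0.001]
wrist_force: [0.3, -0.7, 0.6]
opening: 0.285
time_s: 39.05
eef_pos: [0.3643, 0.0713, 0.1546]
eef_rot: [-0.0, 1.0, 0.0, 0.001]
wrist_force: [0.5, -0.1, 0.6]
opening: 0.278
t 39.05 tcp [364.3  71.3 154.6] rot [ 0. -1. -0.] F [ 0.5 -0.1  0.6] open 23.7
wrist tip_of clip1 0.72 [406.9 112.5  26.8]
wrist tip_of clip1 0.62 [469.4 206.   63. ]
wrist tip_of clip1 0.59 [406.   70.   27.1]
wrist tip_of roller2 0.75 [469.4  78.8  63.8]
wrist tip_of clip_block 0.73 [407.8 134.9  -3.6]
113.5 [[263.0, 164.0], [252.0, 164.0], [262.0, 132.0], [249.0, 132.0]]
71.5 [[326.0, 164.0], [314.0, 164.0], [326.0, 131.0], [314.0, 132.0]]
top tip_of clip1 0.57 [470.2 202.7  62.7]
top tip_of clip1 0.48 [ 631.9 -195.8    4. ]
top tip_of clip1 0.45 [471.5  78.2  63.8]
top tip_of roller2 0.71 [541.9  79.3  65.4]
top tip_of roller2 0.55 [472.9  77.8  64.8]
top tip_of roller2 0.53 [471.  204.4  62.6]
top tip_of clip_block 0.86 [403.9 135.    2.7]
scene tip_of clip1 0.69 [ 534.4 -186.6   -0. ]
scene tip_of clip1 0.62 [404.8 113.3  21.9]
scene tip_of clip1 0.6 [468.6 200.8  61.5]
scene tip_of clip1 0.56 [405.4  66.7  21.8]
scene tip_of roller2 0.86 [472.2  78.1  61.3]
scene tip_of roller2 0.72 [545.8  78.   61.5]
scene tip_of clip_block 0.68 [404.6 132.6  -6.5]
```

```bash
python3 - <<'E'
from h import *
im=cv2.imread('pics/w16.png');v=im.max(2)
m=(v<60).astype(np.uint8);m[:118]=0;m[185:]=0;m[:,:235]=0;m[:,345:]=0
n,l,s,ce=cv2.connectedComponentsWithStats(m)
print([(s[i].tolist(),ce[i].round(1).tolist()) for i in range(1,n) if s[i,4]>60])
E
```

```text
[([252, 119, 22, 43, 706], [262.6, 140.4]), ([315, 118, 13, 42, 479], [320.8, 139.0])]
```

```bash
python3 -m pendant '[[[20,-0.5,-10,0,24],[21.5,0,-20,0,24],[0,0,-30,0,24],[0,0,-30,0,24],[0,0,-15,0,24],[0,0,-6.5,0,24],[0,0,0,0,24],[0,0,0,0,24]]]'; python3 -m pendant '[[[0,0,0,0,3],[0,0,0,0,3],[0,0,0,0,3],[0,0,0,0,3],[0,0,0,0,3]]]';  python3 -m pendant '[[[0,0,15,0,3],[0,0,30,0,3],[0,0,35,0,3],[0,0,20,0,3],[15,-25,5,0,3],[20,-40,0,0,3],[20,-35,0,0,3],[4,-14,0,0,3]]]'; python3 -m pendant '[[[0,0,0,0,3],[0,0,0,0,3]]]'; cat > g.py <<'E'
from h import *
def groove(x,y):
    c=cam('wrist'); v=c['img'].max(2).astype(int); o=st(); t=np.array(o['eef_pos'])
    p=proj(c,[x/1000,y/1000,.065])[0]; print('pred groove px',p.round(1),'scale px/mm',(proj(c,[x/1000,(y-10)/1000,.065])[0][0]-p[0])/10,(p[1]-proj(c,[(x+10)/1000,y/1000,.065])[0][1])/10)
    r=int(p[1]); c0=int(p[0])
    for rr in(r-4,r,r+4): print(rr,c0-60,v[rr,c0-60:c0+61:3])
    print('col',c0,'from',r-24,v[r-24:r+25:2,c0])
    for rr in (r+24,r+30,r+50,r+60): print('clip',rr,302,v[rr,302:340:2])
    cv2.imwrite('pics/g.png',c['img'][:,:,::-1])
E
python3 -c "
from g import *
groove(471,-42)"
```

```text
time_s: 40.65
eef_pos: [0.4057, 0.0705, 0.0435]
eef_rot: [0.0, 1.0, -0.0, 0.001]
wrist_force: [-0.2, -0.2, -0.4]
opening: 0.283
time_s: 41.28
eef_pos: [0.4056, 0.0706, 0.0433]
eef_rot: [0.0, 1.0, 0.0, 0.001]
wrist_force: [0.7, -1.5, 6.3]
opening: 0.082
time_s: 42.28
eef_pos: [0.4644, -0.0449, 0.1475]
eef_rot: [-0.0, 1.0, -0.001, -0.0]
wrist_force: [-0.9, 0.3, -0.5]
opening: 0.079
time_s: 42.52
eef_pos: [0.463, -0.0422, 0.1473]
eef_rot: [-0.0, 1.0, 0.0, -0.001]
wrist_force: [-0.7, 0.7, -0.2]
opening: 0.085
t 42.58 tcp [463.2 -42.1 147.5] rot [ 0.001 -1.    -0.001] F [-0.4  1.4  0.1] open 7.0
pred groove px [319.9 193.7] scale px/mm 1.4396414265849615 1.384479075298063
189 259 [ 47  51  50  50  49  50  40 159 212 212 212 213 213 212 212 213 212 212
 211 124 108 111 110 113 112 114 206 211 212 213 212 213 212 213 212 164
 170 165 166 172 240]
193 259 [ 50  48  46  48  49  48  43 148 210 209 210 209 209 209 210 209 209 209
 209 146 104 103 105 103 104 103 200 202 201 202 202 203 202 203 204 173
 174 161 155 167 242]
197 259 [ 47  46  48  43  50  51  46 127 192 193 192 191 191 190 191 190 190 190
 189 136  92  93 102 108 105 108 180 179 181 180 182 183 182 182 184 216
 236 236 233 236 236]
col 319 from 169 [106 107 107 106 107 107  74  89  87 107 108 111 104  91  92 108 100 219
 205 201 191 183 109  32  25]
clip 217 302 [242 242 242 200 205 190  36  26  31  25  25  28  27 208 226 227 225 223
 225]
clip 223 302 [ 90  93 142 203 212 174  26  20  22  23  21  23  21 181 205 222 233 238
 239]
clip 243 302 [236 237 237 238 233 113  25  26  25  22  23  21  23 124 235 232 219 224
 231]
clip 253 302 [115 112 114  85  31  24  28  25  22  27  25  21  22  23  27 100 112 113
 114]
```

The groove centre is at column 326 and the clip at column 320, so I'll shift -4.2 mm in y and +7.3 mm in x.

```bash
python3 -m pendant '[[[7.3,-4.2,-15,0,3],[0,0,-20,0,3],[0,0,-13,0,3],[0,0,-4,0,3],[0,0,0,0,3],[0,0,0,0,3]]]'; python3 -m pendant '[[[0,0,-3,0,3],[0,0,-2,0,3],[0,0,0,0,3]]]'; python3 -m pendant '[[[0,0,-3,0,3],[0,0,0,0,3]]]'; python3 -m pendant '[[[0,0,-3,0,3],[0,0,0,0,3]]]'
```

```text
time_s: 43.32
eef_pos: [0.4718, -0.0477, 0.0964]
eef_rot: [0.0, 1.0, 0.0, 0.001]
wrist_force: [-0.1, 0.3, -0.0]
opening: 0.082
time_s: 43.7
eef_pos: [0.4718, -0.0477, 0.091]
eef_rot: [0.0, 1.0, -0.0, 0.001]
wrist_force: [1.2, 0.6, 0.7]
opening: 0.083
time_s: 43.95
eef_pos: [0.4723, -0.048, 0.0883]
eef_rot: [0.0, 1.0, -0.0, 0.001]
wrist_force: [2.3, -0.9, 4.3]
opening: 0.084
time_s: 44.2
eef_pos: [0.4718, -0.0479, 0.0848]
eef_rot: [0.0, 1.0, -0.0, 0.001]
wrist_force: [3.3, -0.7, 0.2]
opening: 0.078
```

```bash
python3 -m pendant '[[[0,0,-2.5,0,3],[0,0,0,0,3]]]'; python3 -m pendant '[[[0,0,-2,0,3],[0,0,0,0,3]]]'; python3 -m pendant '[[[0,0,-1.5,0,3],[0,0,0,0,3]]]'; python3 -m pendant '[[[0,0,-1,0,3],[0,0,0,0,3]]]'
```

```text
time_s: 44.45
eef_pos: [0.4712, -0.0475, 0.0819]
eef_rot: [-0.0, 1.0, -0.0, -0.0]
wrist_force: [4.7, 0.1, -2.8]
opening: 0.081
time_s: 44.7
eef_pos: [0.4712, -0.0474, 0.0803]
eef_rot: [-0.0, 1.0, 0.0, -0.0]
wrist_force: [3.2, -0.3, 1.6]
opening: 0.08
time_s: 44.95
eef_pos: [0.4716, -0.0475, 0.0798]
eef_rot: [0.0, 1.0, 0.0, 0.0]
wrist_force: [0.1, 0.5, 10.7]
opening: 0.083
time_s: 45.2
eef_pos: [0.4722, -0.0476, 0.0796]
eef_rot: [0.0, 1.0, 0.0, 0.001]
wrist_force: [-0.9, 2.6, 16.7]
opening: 0.078
```

```bash
python3 -m pendant '[[[0,0,1.5,0,24],[0,0,0,0,24],[0,0,0,0,24],[0,0,20,0,24],[0,0,30,0,24],[0,0,25,0,24],[-20,40,0,0,24],[-30,50,0,0,24]]]'; python3 -m pendant '[[[-35,50,0,0,24],[-22,20,0,0,24],[0,0,0,0,24],[0,0,0,0,24]]]'; python3 - <<'E'
from h import *
o=st()
for n in('wrist','top','scene'):
    c=cam(n); find(c,n,['clip1','roller2','clip_block','tumbler_frame'])
    if n=='wrist':
        im=c['img']; p=proj(c,[.406,.113,.073])[0]; print(p,[np.round(proj(c,[x/1000,(113+d)/1000,.073])[0]).tolist() for x in(395,417) for d in(-4,4)])
        a,b=int(p[0]),int(p[1]); m=(im.max(2)<60).astype(np.uint8); k=np.zeros_like(m); k[b-35:b+40,a-35:a+35]=m[b-35:b+40,a-35:a+35]
        nn,l,s,ce=cv2.connectedComponentsWithStats(k); print([(s[i].tolist(),ce[i].round(1).tolist()) for i in range(1,nn) if s[i,4]>60])
E
```

```text
time_s: 46.2
eef_pos: [0.4211, 0.0427, 0.1544]
eef_rot: [-0.0, 1.0, -0.001, 0.0]
wrist_force: [0.3, 0.8, -0.6]
opening: 0.279
time_s: 46.7
eef_pos: [0.3648, 0.1121, 0.1544]
eef_rot: [0.0, 1.0, 0.0, 0.0]
wrist_force: [-0.2, 0.0, 0.5]
opening: 0.278
t 46.7 tcp [364.8 112.1 154.4] rot [ 0. -1.  0.] F [-0.2  0.   0.5] open 23.8
wrist tip_of clip1 0.94 [471.9 -50.2  62.8]
wrist tip_of clip1 0.73 [466.3 205.   62.2]
wrist tip_of clip1 0.68 [404.8 115.4  28.2]
wrist tip_of roller2 0.72 [471.4  79.9  63.7]
wrist tip_of clip_block 0.87 [ 4.077e+02  1.342e+02 -1.000e-01]
[318.7619188  146.58091183] [[325.0, 163.0], [313.0, 163.0], [325.0, 130.0], [313.0, 130.0]]
[([313, 119, 13, 43, 472], [319.2, 140.6])]
top tip_of clip1 0.56 [472.7 -45.4  64.3]
top tip_of clip1 0.47 [470.2 204.7  62.6]
top tip_of roller2 0.91 [472.4  79.9  63.2]
top tip_of roller2 0.63 [541.8  80.4  65.7]
top tip_of clip_block 0.57 [406.2 131.9   4.7]
top tip_of tumbler_frame 0.74 [511.5  73.8   3.1]
top tip_of tumbler_frame 0.59 [473.9 -46.8  65.4]
scene tip_of clip1 0.68 [472.8 201.2  62.2]
scene tip_of clip1 0.45 [475.2 -48.7  62.1]
scene tip_of clip1 0.42 [406.3 113.3  20.2]
scene tip_of roller2 0.95 [473.7  80.   59.9]
scene tip_of roller2 0.69 [545.8  78.   58.7]
scene tip_of clip_block 0.9 [405.  131.9  -2. ]
scene tip_of tumbler_frame 0.77 [5.064e+02 7.670e+01 4.000e-01]
```

```bash
python3 -m pendant '[[[20,0.5,-10,0,24],[21,0,-20,0,24],[0,0,-30,0,24],[0,0,-30,0,24],[0,0,-15,0,24],[0,0,-6.2,0,24],[0,0,0,0,24],[0,0,0,0,24]]]'; python3 -m pendant '[[[0,0,0,0,3],[0,0,0,0,3],[0,0,0,0,3],[0,0,0,0,3],[0,0,0,0,3]]]';  python3 -m pendant '[[[0,0,15,0,3],[0,0,35,0,3],[0,0,45,0,3],[0,0,35,0,3],[30,15,0,0,3],[40,28,0,0,3],[40,30,0,0,3],[17,16,0,0,3]]]'; python3 -m pendant '[[[0,0,-16,0,3],[0,0,-10,0,3],[0,0,0,0,3],[0,0,0,0,3]]]'; python3 -c "
from g import *
groove(540,203)"
```

```text
time_s: 48.45
eef_pos: [0.406, 0.113, 0.0438]
eef_rot: [-0.0, 1.0, 0.0, 0.001]
wrist_force: [0.5, -0.1, 0.7]
opening: 0.284
time_s: 49.08
eef_pos: [0.4059, 0.113, 0.0436]
eef_rot: [-0.0, 1.0, -0.0, 0.001]
wrist_force: [-0.1, 0.8, 7.2]
opening: 0.08
time_s: 50.08
eef_pos: [0.5336, 0.2031, 0.1724]
eef_rot: [0.0, 1.0, 0.0, -0.0]
wrist_force: [-0.7, 1.1, -0.3]
opening: 0.084
time_s: 50.58
eef_pos: [0.532, 0.2015, 0.1473]
eef_rot: [0.0, 1.0, -0.0, 0.0]
wrist_force: [0.0, 0.2, -0.5]
opening: 0.081
t 50.62 tcp [532.3 201.6 147.6] rot [-0.001 -1.    -0.   ] F [ 0.3  0.1 -0.6] open 7.0
pred groove px [317.9 193.8] scale px/mm 1.4398765138105603 1.3850946743696284
189 257 [197 192 185 182 188 181 190 184 194 198 197 196 194 193 192 191 188 149
  96  95  95  97  98  97 155 198 199 199 199 199 200 200 200 201 202 202
 203  45  45  48  47]
193 257 [189 174 186 187 195 194 191 182 194 205 205 206 204 203 203 201 199 160
 108 108 106 107 109 109 156 212 210 210 210 210 209 210 209 209 208 208
 207  32  27  31  30]
197 257 [181 172 176 199 205 200 202 195 192 201 202 202 203 203 203 204 204 175
 104 104 103 103 103 100 140 200 200 200 200 200 200 201 200 200 201 201
 200  31  27  28  26]
col 317 from 169 [151 153 153 155 156 155 154 154  72  87  95 101 106 105 103  92 132 152
 154 156 156 155 155  92  33]
clip 217 302 [210 218 169 154 155 142  30  30  27  27  22  27  28 143 155 155 154 155
 143]
clip 223 302 [202 207 176 154 128 126  22  21  20  21  20  21  22 134 155 154 153 153
 144]
clip 243 302 [224 215 183 155 154  87  24  23  17  23  21  23  23 101 154 155 104 104
  98]
clip 253 302 [112 110 111  83  27  24  19  25  19  23  22  21  24  25  29  96 108 111
 110]
```

The groove at column 319 nearly lines up with the clip at 320. I need +8.5 mm in x and +0.7 mm in y.

```bash
python3 -m pendant '[[[8.5,0.7,-15,0,3],[0,0,-20,0,3],[0,0,-13,0,3],[0,0,-4,0,3],[0,0,0,0,3],[0,0,0,0,3]]]'; python3 -m pendant '[[[0,0,-3,0,3],[0,0,-2,0,3],[0,0,0,0,3]]]'; python3 -m pendant '[[[0,0,-3,0,3],[0,0,0,0,3]]]'; python3 -m pendant '[[[0,0,-3,0,3],[0,0,0,0,3]]]'; python3 -m pendant '[[[0,0,-2.5,0,3],[0,0,0,0,3]]]'; python3 -m pendant '[[[0,0,-2,0,3],[0,0,0,0,3]]]'
```

```text
time_s: 51.38
eef_pos: [0.5414, 0.2028, 0.0958]
eef_rot: [-0.0, 1.0, 0.0, 0.001]
wrist_force: [-0.3, -0.5, -0.4]
opening: 0.087
time_s: 51.75
eef_pos: [0.5404, 0.2027, 0.09]
eef_rot: [0.0, 1.0, 0.0, -0.0]
wrist_force: [-1.1, 0.5, 0.9]
opening: 0.077
time_s: 52.0
eef_pos: [0.5409, 0.2028, 0.0873]
eef_rot: [-0.0, 1.0, 0.0, 0.0]
wrist_force: [-1.0, -0.1, 2.4]
opening: 0.082
time_s: 52.25
eef_pos: [0.5404, 0.2026, 0.0833]
eef_rot: [-0.0, 1.0, -0.0, -0.0]
wrist_force: [0.1, 0.6, -2.3]
opening: 0.084
time_s: 52.5
eef_pos: [0.5406, 0.2025, 0.0811]
eef_rot: [0.0, 1.0, -0.0, -0.0]
wrist_force: [-0.9, -0.6, -2.2]
opening: 0.082
time_s: 52.75
eef_pos: [0.5411, 0.2026, 0.0804]
eef_rot: [0.0, 1.0, 0.0, 0.0]
wrist_force: [-2.7, -1.3, 5.9]
opening: 0.083
```

```bash
python3 -m pendant '[[[0,0,-1.5,0,3],[0,0,0,0,3]]]'; python3 -m pendant '[[[0,0,-0.8,0,3],[0,0,0,0,3]]]'; python3 -m pendant '[[[0,0,1.5,0,24],[0,0,0,0,24],[0,0,0,0,24],[0,0,20,0,24],[0,0,35,0,24],[0,0,40,0,24],[-30,-20,20,0,24],[-40,-30,10,0,24]]]'; python3 -m pendant '[[[-50,-30,0,0,24],[-50,-30,0,0,24],[0,0,0,0,24],[0,0,0,0,24]]]'; python3 - <<'E'
from h import *
o=st()
for n in('wrist','top','scene'):
    c=cam(n,n+'_end.png'); find(c,n,['clip1','roller2','clip_block','tumbler_frame','wood_block','wax_block'])
a=cv2.imread('pics/wrist_end.png'); t=cv2.imread('pics/top_end.png')[165:265,260:420]
cv2.imwrite('pics/end.png',np.vstack([a[:280],cv2.resize(t,None,fx=3.2,fy=3.2,interpolation=cv2.INTER_CUBIC)[:,:].copy() if 0 else cv2.copyMakeBorder(cv2.resize(t,None,fx=3.2,fy=3.2,interpolation=cv2.INTER_CUBIC),0,0,0,128,cv2.BORDER_CONSTANT)]))
E
```

```text
time_s: 53.0
eef_pos: [0.5415, 0.2027, 0.0801]
eef_rot: [0.0, 1.0, 0.0, 0.001]
wrist_force: [-6.2, -0.8, 12.9]
opening: 0.081
time_s: 53.25
eef_pos: [0.5416, 0.2027, 0.0799]
eef_rot: [0.0, 1.0, 0.0, 0.001]
wrist_force: [-7.1, -1.8, 18.3]
opening: 0.081
time_s: 54.25
eef_pos: [0.4712, 0.1524, 0.2051]
eef_rot: [-0.0, 1.0, 0.0, 0.001]
wrist_force: [-0.3, -0.3, 0.7]
opening: 0.281
time_s: 54.75
eef_pos: [0.3717, 0.0926, 0.2044]
eef_rot: [-0.0, 1.0, -0.0, 0.001]
wrist_force: [-0.2, -1.2, 0.1]
opening: 0.283
t 54.75 tcp [371.7  92.6 204.4] rot [-0.001 -1.    -0.   ] F [-0.2 -1.2  0.1] open 24.1
wrist tip_of clip1 0.88 [470.9 204.9  58.3]
wrist tip_of clip1 0.85 [473.1 -52.3  62.5]
wrist tip_of roller2 0.66 [473.1  78.7  62.2]
wrist tip_of clip_block 0.89 [406.7 133.7   3.6]
wrist tip_of tumbler_frame 0.58 [506.5  84.5   0.8]
top tip_of clip1 0.65 [470.9 202.   61.7]
top tip_of clip1 0.5 [543.5 204.8  69.5]
top tip_of clip1 0.45 [473.5 -43.8  62.1]
top tip_of roller2 0.82 [471.5  79.2  64.8]
top tip_of roller2 0.63 [538.5  78.3  66.9]
top tip_of clip_block 0.67 [402.  132.    4.5]
top tip_of tumbler_frame 0.9 [511.   76.3   1.5]
top tip_of wood_block 0.87 [ 6.323e+02 -1.999e+02 -1.000e-01]
top tip_of wax_block 0.62 [474.   76.3  63.7]
top tip_of wax_block 0.56 [ 528.6 -187.9    2.1]
scene tip_of clip1 0.68 [468.7 197.2  59.3]
scene tip_of clip1 0.56 [540.4 205.6  61.2]
scene tip_of clip1 0.49 [473.9 -53.6  62.9]
scene tip_of roller2 0.82 [546.3  79.1  59.2]
scene tip_of tumbler_frame 0.92 [506.3  75.4  -0.6]
scene tip_of tumbler_frame 0.62 [475.2  73.8  62.9]
scene tip_of wood_block 0.7 [ 634.5 -197.8    1.4]
scene tip_of wax_block 0.44 [ 533.2 -187.8    1.6]
```

```bash
python3 -c "
from h import *
print(order.hand_in()); st()"
```

```text
the job is handed in; nothing more can be done
None
the job is handed in; nothing more can be done
```

I drew both rollers out of their tubes and laid roller1 in the back bearings and roller2 in the front ones. I then pressed the three clips that stood in the block (the fourth slot was empty) into three grooves: front left, front right and back left. The job was handed in at about 55 s.

**Clips:** each one stopped hard at a tool height of about 80 mm, pushing back with 16–18 N, about where a clip that is fully home would stop. The networks put the two front bores at 58–63 mm, where 62 mm is home. The back clip came out at 61 mm in the scene view, but a weaker top-view reading gave 69.5 mm and disagreed. I trusted the hard stop.

**Frame:** frame and rollers read about 4 mm further towards -y after the first clip. I re-aimed the remaining two clips at the grooves as seen in the wrist camera.

**Last checks:** the networks found no clips left in the block. The wood and wax blocks read where they started, within measuring error. The last picture could not be viewed because the viewing limit was reached, so the final check rests on the networks' readings and the forces.

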